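Put the washed stamps in the drying cabinet and pin its door ajar

ROBOT

A 7-joint arm with a two-finger parallel gripper is mounted at the origin on a cart in front of the work surface, level with it; the furniture and walls round the work are solid. World frame = base frame: x ahead of the robot, y to its left, z up, the work surface at z = 0. Lengths are in m, angles in rad, forces in N, time in s.
With the tool pointing down it reaches from about 0.425 to 0.925 m from the base axis. Payload 6.8 kg.
Tool frame: the origin (TCP) lies midway between the tips of the shut fingers; the grasp point (between the pads) lies 19 mm behind it; x points along the fingers, y is the direction in which the jaws open and shut, and the axes are right-handed (so a half turn about x gives the same grasp; the last joint's range is limited). The gripper opens to 85 mm and grips with 20 to 120 N. Pads are 22 mm wide; open, the fingers measure 114 mm over their backs; the gripper's body (76 mm by 85 mm) begins 54 mm behind the grasp point. The pads swing forward as they close: fully open they stand 13 mm farther back than shut.
Start: joints at [-1.404, 0.477, 0.022, 1.555, -0.011, 1.109, -0.083], TCP at [0.183, 0.65, 0.231] pointing down, gripper open.
Joint ranges: [-2.96, 2.96], [-0.34, 2.1], [-1.41, 1.46], [0.24, 2.44], [-1.37, 4.51], [0.17, 1.92], [-2.96, 2.96]. Speed limits (rad/s): [2.39, 2.39, 3.14, 3.14, 3.14, 3.14, 3.14].

INTERFACE

Orientations are given as a rotation vector (axis times angle).
In Python, from bench import r, viewer, nets gives the robot as it stands.
- The arm moves only by the shell command python3 -m pendant 'ROWS' [FORCE]. ROWS is JSON, one flat list of numbers, 5 for each row, row after row: the finger opening in mm, from 0 to 85.4, then the shift along the tool's x, y, z in mm, then the turn about the tool's x in rad. A call has 1 to 20 rows; each row shifts and turns the commanded pose from where the row before left it, along the tool's axes as they then stand; what a row does not reach is not made up. A row lasts 1/8 s, in which the tool goes at most 62.5 mm and 10.7 degrees, less where a joint would pass 70% of its speed; a pose out of reach is approached as far as the arm can. A call with a gripper value outside its range is refused whole. The fingers move at their own pace and stop on an object; FORCE is the grip in N (left out, the last holds). Time passes only in rows, so rows that do not move let the fingers close. It gives the time, the measured TCP pose, the force and the opening at its end, in the units of the state.
- r.get_obs(): the state, without advancing time (a new reading comes with each control period).
- viewer.grab_frame(name): name is "scene" or "top" or "wrist"; returns (picture, depth): 420x560x3 uint8, red, green, blue; 420x560 float32, m along the optical axis (not along the pixel's ray), 0 where there is no reading.
- viewer.calibration(name): a dict with "mtx" (3x3 intrinsics, pixels), "world_to_cam" (4x4, takes a point from world to camera coordinates). Camera axes: x right, y up, looking along -z (the intrinsics and any distortion apply to the point x, -y, -z); pixel columns grow to the right and rows downward; lengths in m; the calibration is good to about 2 mm. The wrist camera is an equidistant fisheye: a pixel r from the principal point sees the ray r / f radians off the axis. A picture is of the moment at which its call begins: read the wrist's pose just before it. calibration takes no time and is no camera call; for the wrist camera it gives the pose at the moment of the call.
- r.hand_in(): hands the job in, once; it reports no verdict.
Trained networks look in the newest picture that a camera, given by its name, has taken for a name from the list of things; names that differ only in an ending like _2 or _b are one class to them, and where a whole thing is asked for, a point or a joint stands for the part that bears it (a point fixed in the world has none). Each returns a list of dicts, best first, with "score" (0 to 1); they miss things now and then, are a little off and sometimes report something else, mostly with a low value. They report only what shows in the picture. A call takes as long as a camera call.
- nets.look_for(name, camera): "location" ([x, y, z] in m, in world coordinates, good to about 4 mm: the middle of the surface that is visible of it).
- nets.silhouettes(name, camera): "mask" (420x560 bool, what is visible of it).
The state is a dict: "clock": time; "joints": joint angles; "qvel": joint speeds; "tau": joint torques, N m; "tcp_pos": TCP position; "orientation": TCP orientation; "contact_force": force on the tool from outside, world axes, zero at the start; "moment": the same for the moment, N m; "grip_width": finger opening in m.
Only numpy, scipy, OpenCV 4.12 (cv2) and the standard library are available. Lean on these libraries where they do the work, as an engineer would, in place of code of your own. Each camera call takes 0.05 s, during which the arm holds its last target. There are 200 camera calls.

TASK

Put the washed rubber stamps away to dry: lift the drying cabinet's door stay off its pin, push the door wide open with it and drop the last hole (the one nearest the knob) over the pin, then pull the tray right out and seat every stamp standing on the worktop upright in a pocket of its own, base fully down. Push the tray fully home, and finish by lifting the stay again and dropping its second hole from the door end over the pin, so that the door stands ajar for the air; leave the stamp pad, the clip dish and the tape dispenser where they are.

Things in the scene. Friction and masses are not known exactly. Their poses are not given: they have to be found in the camera images.
- cabinet: bench drying cabinet of grey sheet metal, 200 mm deep, 170 mm wide, roof top 102 mm above the worktop; fixed in place. Origin: centre of its underside. Its own -x axis points out of its open front, +x to its back, z up. It stands turned, front towards the right end of the worktop and a little towards the robot.
- door (a joint): glazed door (leaf 156 mm wide, 12 mm thick, from 33 to 100 mm above the worktop) on an upright hinge at the front, on the cabinet's own -y side. rad: 0 shut, grows as it opens outwards, stop at 1.95. Light friction, no spring; it is moved by the stay. With hole 1, 2, 3, 4 of the stay over the pin it stands at 0.00, 0.39, 0.86, 1.57.
- hinge (a point): point on the door's upright hinge axis, level with the roof top; at (-108, -78) mm in the cabinet's own x, y.
- pin (a point): tip of the upright round steel pin, 8 mm thick, on the roof, at (-38, -28) mm in the cabinet's own x, y and 125 mm above the worktop; axes as the cabinet's. A stay that is down lies on the pin's block, its underside 110 mm above the worktop, and the pin stands 10 mm above the stay's top face.
- stay (a joint): lift angle of the stay, rad: 0 = level and down (it falls to 0 by its own weight unless it lies on top of the pin), grows as the knob end is lifted, up to 0.6. The stay is a flat perforated steel bar, 24 mm wide and 5 mm thick, that lies above the roof. A hole is clear of the pin when it has risen 15 mm; the knob then rises 212 mm / (distance of the hole from the pivot) times as much.
- stay_pivot (a point): pivot of the stay on top of the door, 95 mm from the hinge axis along the leaf, 112 mm above the worktop: the stay turns freely here about the vertical and lifts here. With the door shut it is at (-108, 17) mm in the cabinet's own x, y.
- stay_knob (a point): centre of the black round grip knob on the stay's free end, 212 mm from the pivot along the stay; 21 mm thick, 30 mm high, upright on the bar. When the stay is level its centre is 132 mm and its foot 115 mm above the worktop. x axis: along the stay, away from the pivot.
- hole_1 (a point): centre of hole 1 of the stay (mid-thickness), the one nearest the door, 83 mm from the pivot. The four holes are 13 mm wide, on the stay's centre line. Over the pin at the start, with the door shut.
- hole_2 (a point): centre of hole 2, 113 mm from the pivot: the ajar position.
- hole_3 (a point): centre of hole 3, 143 mm from the pivot: half open, not used in this job.
- hole_4 (a point): centre of hole 4, 172 mm from the pivot, the last one before the knob: the wide open position.
- tray (a joint): pull-out tray, m: 0 fully home, grows as it is pulled out of the front, stop at 0.17; friction about 1.2 N, it stays where it is left.
- tray_pull (a point): gripping point of the black tongue that sticks out in front of the tray, under the door, 40 mm to the cabinet's own +y side of its middle: 24 mm wide (along the cabinet's own y), 16 mm high, from 10 to 26 mm above the worktop; its end is 14 mm farther out. It moves with the tray, along the cabinet's own -x as it is pulled; 55 mm in front of the hinge line when home.
- stamp_1_mid (a point): washed rubber stamp: wooden base 25 x 62 mm, 18 mm high, with an upright black round knob, 24 mm thick from 36 to 70 mm above the underside, 20 mm thick below that. The point is its centre, 35 mm above its underside. y axis: along the 62 mm side; z up. About 60 g, most of it in the base. It may be absent.
- stamp_2_mid (a point): second stamp of the same shape and size; may be absent. Behind the stamps, 160 mm high letter trays begin at x = 0.59; at their right, the big hole punch begins at y = -0.46 and its lever, 260 mm high, at y = -0.48: near these a gripper must lean away.
- stamp_3_mid (a point): third stamp of the same shape and size; may be absent.
- pocket_1 (a point): centre of the floor of the outermost pocket in the tray: 30 mm along the cabinet's own x by 67 mm along its y, 16 mm deep, its floor 15 mm above the worktop. It moves with the tray: under the roof when home, 135 mm in front of the hinge line when fully out. Any stamp may go in any pocket, either way round.
- pocket_2 (a point): centre of the floor of the middle pocket in the tray: 30 mm along the cabinet's own x by 67 mm along its y, 16 mm deep, its floor 15 mm above the worktop. It moves with the tray: under the roof when home, 93 mm in front of the hinge line when fully out. Any stamp may go in any pocket, either way round.
- pocket_3 (a point): centre of the floor of the innermost pocket in the tray: 30 mm along the cabinet's own x by 67 mm along its y, 16 mm deep, its floor 15 mm above the worktop. It moves with the tray: under the roof when home, 51 mm in front of the hinge line when fully out. Any stamp may go in any pocket, either way round.
- stamp_pad: flat tin stamp pad, 76 x 113 x 14 mm, a bystander. Origin: centre of its underside.
- clip_dish: round dish of paper clips, 81 mm wide, 24 mm high, a bystander. Origin: centre of its underside.
- tape_dispenser: desk tape dispenser, 156 x 43 x 75 mm, a bystander. Origin: centre of its underside.

How it is judged:
On the way, in this order (a step that is already met when the one before it is completed fails the run):
1. the last hole of the stay is down over the pin, the door wide open (horizontal distance between hole_4 and pin below 0.005 m and z of hole_4 in the frame of pin below -0.009 m), for 0.3 s.
2. the tray is pulled out to its stop (value of joint tray above 0.155 m), for 0.2 s.
3. every stamp is seated upright in a pocket of the tray ((horizontal distance between stamp_1_mid and pocket_1 below 0.005 m or horizontal distance between stamp_1_mid and pocket_2 below 0.005 m or horizontal distance between stamp_1_mid and pocket_3 below 0.005 m) and z of each of stamp_1_mid, stamp_2_mid, stamp_3_mid in the frame of pocket_1 below 0.0375 m and angle between each of stamp_1_mid, stamp_2_mid, stamp_3_mid's own z axis and vertical below 0.06 rad and (horizontal distance between stamp_2_mid and pocket_1 below 0.005 m or horizontal distance between stamp_2_mid and pocket_2 below 0.005 m or horizontal distance between stamp_2_mid and pocket_3 below 0.005 m) and (horizontal distance between stamp_3_mid and pocket_1 below 0.005 m or horizontal distance between stamp_3_mid and pocket_2 below 0.005 m or horizontal distance between stamp_3_mid and pocket_3 below 0.005 m)), for 0.3 s.
4. the tray is fully home (value of joint tray below 0.006 m), for 0.2 s.
At the end, for the whole second after the job is handed in: Hole 2 of the stay is over the pin (centres within 5 mm) and down (hole centre at least 9 mm below the pin tip), the tray is within 6 mm of fully home, and every stamp present is seated in a pocket: centre within 5 mm of the pocket's, less than 2.5 mm above the floor, upright within 0.06 rad (all of step 3 and horizontal distance between hole_2 and pin below 0.005 m and z of hole_2 in the frame of pin below -0.009 m and value of joint tray below 0.006 m); the robot touches nothing.
It fails at once if the stamp pad is moved more than 40 mm (distance of stamp_pad from where it was at the start of the episode above 0.04 m).
It fails at once if the clip dish is moved more than 40 mm (distance of clip_dish from where it was at the start of the episode above 0.04 m).
It fails at once if the tape dispenser is moved more than 40 mm (distance of tape_dispenser from where it was at the start of the episode above 0.04 m).
Of stamp_1, stamp_2, stamp_3 only 2 to 3 are there at a start; the rules pass over those that are not, and their reading is None.
At some moment in a run one of stamp_1, stamp_2, stamp_3 may be knocked a few centimetres aside while the robot is not near it.
Once in a run the grip may slacken for a moment while it holds something.
It also fails if it takes over 210 s, if anything falls off the work surface, if the arm or the gripper's body presses on something with over 40 N, if the wrist force passes 120 N, or if a joint passes its speed limit or range.

## Working session

There is one attempt and no reset: what is moved stays moved. The work goes in short steps, Python scripts to look and compute and a shell command to move; the robot and the scene stay as the last step left them, time stands still between calls to the robot, and variables do not carry over. Pictures are saved under pics/ and viewed, about 12 in all and at most 16, crops included, and the job is handed in when it is done.

```bash
ls; mkdir -p pics; python3 - <<'E'
from bench import r,viewer,nets
import cv2,numpy as np
o=r.get_obs(); print({k:np.round(v,3).tolist() for k,v in o.items()})
for c in ["scene","top"]:
    p,d=viewer.grab_frame(c); cv2.imwrite(f"pics/{c}0.png",p[:,:,::-1])
    print(c,np.round(viewer.calibration(c)["mtx"],1).tolist(),np.round(viewer.calibration(c)["world_to_cam"],3).tolist())
    for n in ["cabinet","stay_knob","tray_pull","stamp_1_mid","stamp_pad","clip_dish","tape_dispenser"]:
        print(n,[(round(x["score"],2),np.round(x["location"],3).tolist()) for x in nets.look_for(n,c)])
print(r.get_obs()["clock"])
E
```

```text
pics
{'clock': 0.0, 'joints': [-1.404, 0.478, 0.022, 1.556, -0.012, 1.109, -0.083], 'qvel': [-0.001, 0.001, 0.0, 0.002, 0.0, 0.003, 0.002], 'tau': [-0.001, -59.646, 1.608, -28.12, 0.012, 0.009, -0.0], 'tcp_pos': [0.183, 0.649, 0.23], 'orientation': [0.214, 1.56, -0.217], 'contact_force': [0.035, -0.905, -0.531], 'moment': [0.03, 0.01, 0.052], 'grip_width': 0.086}
scene [[380.5, 0.0, 283.7], [0.0, 380.5, 208.3], [0.0, 0.0, 1.0]] [[0.841, -0.54, -0.015, -0.551], [0.264, 0.386, 0.884, -0.175], [-0.472, -0.748, 0.467, -0.838], [0.0, 0.0, 0.0, 1.0]]
cabinet [(0.84, [0.468, -0.052, 0.099])]
stay_knob [(0.74, [0.466, -0.048, 0.095]), (0.62, [0.546, 0.023, 0.114]), (0.28, [0.428, -0.075, 0.023])]
tray_pull [(0.94, [0.426, -0.074, 0.024])]
stamp_1_mid [(0.92, [0.498, -0.386, 0.017])]
stamp_pad [(0.89, [0.649, -0.412, 0.015])]
clip_dish [(0.71, [0.628, -0.005, 0.014])]
tape_dispenser [(0.84, [0.682, 0.103, 0.033])]
top [[439.1, 0.0, 275.1], [0.0, 439.1, 200.3], [0.0, 0.0, 1.0]] [[0.027, -1.0, -0.015, -0.148], [0.992, 0.025, 0.122, -0.553], [-0.122, -0.019, 0.992, -1.158], [0.0, 0.0, 0.0, 1.0]]
cabinet [(0.86, [0.488, 0.031, 0.1])]
stay_knob [(0.76, [0.531, 0.02, 0.113])]
tray_pull [(0.55, [0.416, -0.083, 0.025])]
stamp_1_mid [(0.51, [0.5, -0.379, 0.021])]
stamp_pad [(0.79, [0.647, -0.404, 0.012])]
clip_dish [(0.7, [0.649, 0.008, 0.0])]
tape_dispenser []
0.8
```

View pics/scene0.png

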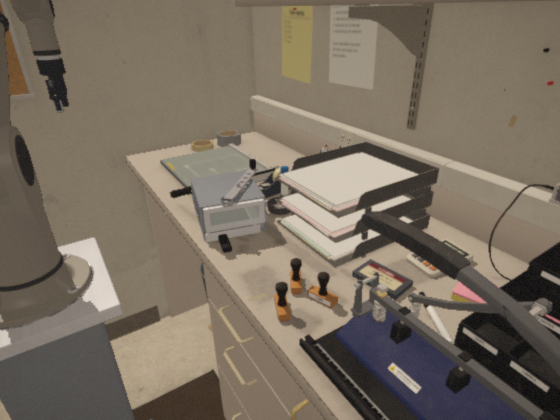

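View pics/top0.png

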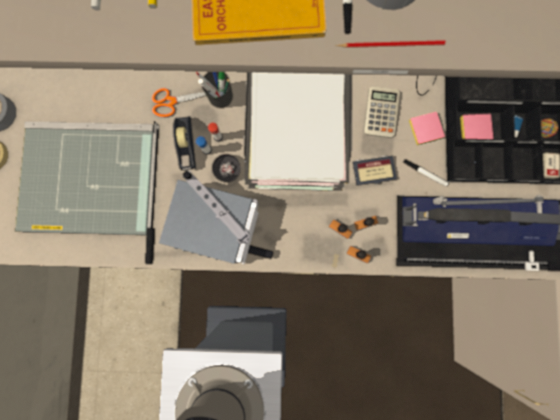

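The scene picture shows three stamps, with knobs at about (296,264), (282,287) and (323,279). The cabinet is at (230,205), its stay knob at (253,163) and the tray tongue at (225,243). In the top picture the stay knob is at (187,175), the tongue at (261,253) and the stamp knobs at (341,228), (367,222) and (360,255).

```bash
cat > h.py <<'E'
from bench import r,viewer,nets
import cv2,numpy as np
from scipy.spatial.transform import Rotation as R
def cloud(c,name=None):
    p,d=viewer.grab_frame(c); k=viewer.calibration(c); M=k["mtx"]; T=np.linalg.inv(k["world_to_cam"])
    v,u=np.mgrid[:420,:560]
    X=np.stack([(u-M[0,2])/M[0,0]*d,-(v-M[1,2])/M[1,1]*d,-d],-1)
    W=X@T[:3,:3].T+T[:3,3]; W[d<=0]=np.nan
    if name: cv2.imwrite(name,p[:,:,::-1])
    return p,d,W
def cab(x,y,P):   # P=(cx,cy,yaw): cabinet mm -> world m
    c,s=np.cos(P[2]),np.sin(P[2]); return np.array([P[0]+(c*x-s*y)/1e3,P[1]+(s*x+c*y)/1e3])
def go(x,y,z,yaw=None,show=True):
    """mm shift in tool axes to reach world TCP; yaw = world heading of jaw axis (mod pi); move rows first, then turn"""
    o=r.get_obs(); Ro=R.from_rotvec(o["orientation"]).as_matrix(); d=Ro.T@(np.array([x,y,z])-o["tcp_pos"])*1e3
    cur=np.arctan2(Ro[1,1],Ro[0,1]); t=None
    if yaw is not None:
        e=(yaw-cur+np.pi/2)%np.pi-np.pi/2; t=e*np.sign(Ro[2,0])   # tool x down => negative
    print("shift",np.round(d,1),"turn",None if t is None else round(t,3),"tcp",np.round(o["tcp_pos"],4),"jawyaw",round(cur,3),"x ax",np.round(Ro[:,0],3),"w",round(o["grip_width"],4),"F",np.round(o["contact_force"],1),"t",round(o["clock"],1))
E
python3 - <<'E'
from h import *
for c in ["top","scene"]:
    p,d,W=cloud(c)
    s=max(nets.silhouettes("cabinet",c),key=lambda a:a["score"])["mask"]
    m=s&(W[...,2]>.092)&(W[...,2]<.1075); 
    lab=cv2.connectedComponentsWithStats(m.astype(np.uint8))
    print(c,m.sum(),np.round(np.histogram(W[s][:,2],bins=np.arange(.0,.16,.01))[0],0))
    q=(W[m][:,:2]*1e3).astype(np.float32); rc=cv2.minAreaRect(q); print(rc)
    print(np.round(cv2.boxPoints(rc),0).tolist())
    # knob cap
    reg=(W[...,2]>.138)&(W[...,2]<.155)&(np.hypot(W[...,0]-.55,W[...,1]-.05)<.2)
    print("knob",reg.sum(),np.round(np.median(W[reg],0),4),np.round(W[reg].std(0),4))
    for z0,z1 in [(.06,.078)]:
        reg=(W[...,2]>z0)&(W[...,2]<z1)&(W[...,0]>.35)&(W[...,0]<.58)&(W[...,1]<-.25)&(W[...,1]>-.46)
        n,l,st,ce=cv2.connectedComponentsWithStats(reg.astype(np.uint8))
        for i in range(1,n):
            if st[i,4]>8: print("stamp",st[i,4],ce[i].round(),np.round(np.median(W[l==i],0),4))
    for n in nets.silhouettes("tray_pull",c): 
        if n["score"]>.5: print("pull",np.round(np.nanmean(W[n["mask"]],0),4))
E
```

```text
top 4794 [  71   32  275   65   67   11   12   10   11 1069 3779  737   27   12
   51]
((488.9498596191406, 32.763999938964844), (218.97735595703125, 170.37100219726562), 76.86170959472656)
[[381.0, -54.0], [547.0, -93.0], [597.0, 120.0], [431.0, 159.0]]
knob 513 [ 0.623  -0.072   0.1454] [0.0371 0.0554 0.0057]
stamp 67 [370. 221.] [ 0.5039 -0.383   0.0662]
stamp 66 [343. 228.] [ 0.4839 -0.3132  0.0668]
stamp 69 [362. 254.] [ 0.4179 -0.3629  0.0666]
pull [ 0.4303 -0.089   0.0251]
scene 1868 [  45  211  409  196  284  238  241  259  199  370 1580  349   32   23
   17]
((487.3503112792969, 33.72911071777344), (218.97512817382812, 170.33396911621094), 77.56494140625)
[[381.0, -55.0], [547.0, -92.0], [594.0, 122.0], [428.0, 159.0]]
knob 218 [ 0.5972 -0.073   0.1484] [0.0425 0.0616 0.0053]
stamp 76 [295. 262.] [ 0.4806 -0.3168  0.0655]
stamp 81 [323. 276.] [ 0.5006 -0.3849  0.0659]
stamp 97 [281. 286.] [ 0.4139 -0.3669  0.0657]
pull [ 0.4394 -0.0769  0.0228]
```

```bash
python3 - <<'E'
from h import *
P=(.4898,.040,np.deg2rad(77.2))
k=cab(70.4,-97.7,P); pin=cab(-38,-28,P); pv=cab(-108,17,P); print("pred knob",k,"pin",pin,"pivot",pv,"pull",cab(-163,40,P))
for c in ["top","scene"]:
    p,d,W=cloud(c)
    reg=(W[...,2]>.136)&(W[...,2]<.155)&(np.hypot(W[...,0]-k[0],W[...,1]-k[1])<.035)
    print(c,"knob",reg.sum(),np.round(np.median(W[reg],0),4),np.round((W[reg].min(0)+W[reg].max(0))/2,4))
    reg=(W[...,2]>.108)&(W[...,2]<.125)&(W[...,0]>.42)&(W[...,0]<.62)&(W[...,1]>-.1)&(W[...,1]<.12)
    q=W[reg][:,:2]; m=q.mean(0); u,s,v=np.linalg.svd(q-m,full_matrices=False); print("stay",m,np.rad2deg(np.arctan2(v[0,1],v[0,0])),reg.sum())
    reg=(W[...,2]>.0)&(np.hypot(W[...,0]-pin[0],W[...,1]-pin[1])<.02)&(W[...,2]>.119)
    print("pin",reg.sum(),np.round(np.nanmedian(W[reg],0),4))
    for n in nets.look_for("stay_knob",c)[:2]: print(n)
print("pred stay dir",77.2-np.rad2deg(np.arctan2(45,70)))
d=k-pv; yaw=np.arctan2(d[1],d[0])+np.pi/2
go(k[0],k[1],.24,yaw)
E
```

```text
pred knob [0.60066911 0.08700523] pin [ 0.50868534 -0.00325903] pivot [ 0.44929522 -0.06154981] pull [ 0.41468162 -0.1100874 ]
top knob 54 [0.6015 0.0851 0.1433] [0.602  0.0856 0.1436]
stay [0.51744317 0.00492428] -136.3321612590274 782
pin 13 [ 0.5074 -0.0039  0.1233]
{'location': [0.529, 0.0174, 0.1091], 'score': 0.59}
{'location': [0.5033, -0.0224, 0.1135], 'score': 0.52}
scene knob 27 [0.5977 0.0822 0.142 ] [0.6004 0.0861 0.1406]
stay [0.51469523 0.00312627] -136.724456115404 397
pin 7 [ 0.5084 -0.0037  0.1214]
{'location': [0.5443, 0.0252, 0.1136], 'score': 0.71}
pred stay dir 44.4647737278924
shift [  -8.7 -428.3  554.5] turn -1.051 tcp [0.1831 0.6497 0.2313] jawyaw 1.296 x ax [-0.  0. -1.] w 0.0856 F [-0.3 -0.1  0.1] t 1.3
```

```bash
python3 -m pendant '[60,0,-30.6,39.6,0, 60,0,-30.6,39.6,0, 60,0,-30.6,39.6,0, 60,0,-30.6,39.6,0, 60,0,-30.6,39.6,0, 60,0,-30.6,39.6,0, 60,0,-30.6,39.6,0, 60,0,-30.6,39.6,0, 60,0,-30.6,39.6,0, 60,0,-30.6,39.6,0, 60,0,-30.6,39.6,0, 60,0,-30.6,39.6,0, 60,0,-30.6,39.6,0, 60,0,-30.6,39.6,0, 60,0,0,0,-0.175, 60,0,0,0,-0.175, 60,0,0,0,-0.175, 60,0,0,0,-0.175, 60,0,0,0,-0.175, 60,0,0,0,-0.175]' 40; python3 -c "
from h import *
go(.601,.0858,.122,np.deg2rad(44)+np.pi/2)"
```

```text
clock: 3.8
tcp_pos: [0.6005, 0.0869, 0.2314]
orientation: [-0.611, 1.483, 0.611]
contact_force: [-0.8, -0.9, -0.3]
grip_width: 0.0599
shift [109.4  -1.1  -0.5] turn 0.013 tcp [0.6005 0.0869 0.2314] jawyaw 2.352 x ax [ 0.  0. -1.] w 0.0599 F [-0.8 -0.9 -0.3] t 3.8
```

```bash
python3 -m pendant '[50,27,0,0,0, 50,27,0,0,0, 50,27,-1,-0.5,0, 50,26,0,0,0, 50,0,0,0,0, 15,0,0,0,0, 15,0,0,0,0, 15,0,0,0,0, 15,0,0,0,0, 15,0,0,0,0, 15,0,0,0,0]' 40; python3 - <<'E'
from h import *
go(.601,.0858,.122)
p,d,W=cloud("wrist","pics/w1.png")
p,d,W=cloud("scene","pics/s1.png")
# path in cabinet frame
pin=np.array([-38,-28.]);lift=45
for th in [0,.3,.6,.9,1.2,1.4,1.57]:
    p=np.array([-108,-78])+95*np.array([-np.sin(th),np.cos(th)]); u=(pin-p); L=np.hypot(*u); u/=L
    hz=np.sqrt(212**2-lift**2); print(th,round(L),np.round(p+u*212,1),"lifted",np.round(p+u*hz,1),"dir",round(np.rad2deg(np.arctan2(u[1],u[0])),1))
E
```

```text
clock: 5.18
tcp_pos: [0.601, 0.0858, 0.1244]
orientation: [-0.606, 1.484, 0.606]
contact_force: [0.5, 0.9, 1.2]
grip_width: 0.0193
shift [ 2.4 -0.  -0. ] turn None tcp [0.601  0.0858 0.1244] jawyaw 2.346 x ax [ 0.  0. -1.] w 0.0193 F [0.5 0.9 1.2] t 5.2
0 83 [ 70.3 -97.6] lifted [ 66.3 -95. ] dir -32.7
0.3 106 [ 59.7 -68.6] lifted [ 55.2 -66.7] dir -22.6
0.6 127 [ 45.  -47.1] lifted [ 40.3 -46. ] dir -12.9
0.9 145 [ 29.2 -32.2] lifted [ 24.3 -31.9] dir -3.6
1.2 159 [ 14.4 -22.8] lifted [  9.6 -23.3] dir 5.6
1.4 167 [  6.  -18.9] lifted [  1.3 -19.9] dir 11.7
1.57 172 [ -0.1 -16.5] lifted [ -4.7 -17.9] dir 16.8
```

View pics/w1.png

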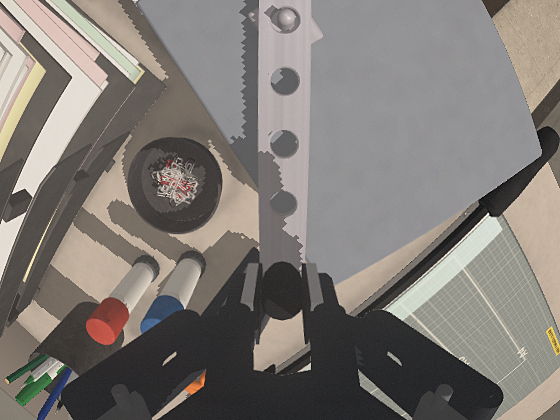

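The wrist picture shows the stay knob between the pads at (285,290) and the pin standing in hole 1 at (286,18). The grasp is good, so I lift next.

```bash
python3 -m pendant '[15,-12,0,-2,0, 15,-12,0,-3,0, 15,-11,0,-3,0, 15,-11,0,-3,0, 15,0,0,0,0, 15,0,0,0,0]'; cat > plan.py <<'E'
from h import *
def plan(ths,pin,yaw,phi=.214,h=31):
    o=r.get_obs(); Ro=R.from_rotvec(o["orientation"]).as_matrix(); pos=o["tcp_pos"][:2].copy(); jy=np.arctan2(Ro[1,1],Ro[0,1])
    c,s=np.cos(yaw),np.sin(yaw); C=np.array([[c,-s],[s,c]])
    rad=212*np.cos(phi)-h*np.sin(phi)
    for th in ths:
        p=np.array([-70,-50])+95*np.array([-np.sin(th),np.cos(th)]); L=np.hypot(*p); u=-p/L
        t=pin+C@(p+u*rad)/1e3; a=yaw+np.arctan2(u[1],u[0])
        d=(t-pos)*1e3; y=np.array([np.cos(jy),np.sin(jy)]); z=np.array([y[1],-y[0]])
        e=(a+np.pi/2-jy+np.pi/2)%np.pi-np.pi/2
        print("th %.2f y %.1f z %.1f turn %.3f   target %s stay %.1f L %.0f"%(th,d@y,d@z,-e,np.round(t,4),np.rad2deg(a),L)); pos=t; jy+=e
E
python3 - <<'E'
from plan import *
go(.601,.0858,.122)
plan([0,.15,.3,.45,.6,.75,.9,1.05,1.2,1.35,1.47,1.57],np.array([.5083,-.004]),np.deg2rad(77))
E
```

```text
clock: 6.02
tcp_pos: [0.5929, 0.0784, 0.1702]
orientation: [-0.606, 1.484, 0.606]
contact_force: [0.1, -0.5, -0.9]
grip_width: 0.0193
shift [48.2 -0.4 10.9] turn None tcp [0.5929 0.0784 0.1702] jawyaw 2.346 x ax [ 0.  0. -1.] w 0.0193 F [ 0.1 -0.5 -0.9] t 6.0
th 0.00 y 0.0 z -0.8 turn 0.003   target [0.5923 0.0779] stay 44.3 L 83
th 0.15 y 9.5 z -12.2 turn -0.090   target [0.577  0.0762] stay 49.4 L 95
th 0.30 y 8.2 z -11.6 turn -0.087   target [0.5632 0.0728] stay 54.4 L 106
th 0.45 y 7.1 z -11.0 turn -0.085   target [0.5511 0.068 ] stay 59.3 L 117
th 0.60 y 6.1 z -10.3 turn -0.083   target [0.5405 0.0623] stay 64.1 L 127
th 0.75 y 5.3 z -9.5 turn -0.082   target [0.5316 0.056 ] stay 68.8 L 136
th 0.90 y 4.5 z -8.7 turn -0.081   target [0.5243 0.0496] stay 73.4 L 145
th 1.05 y 3.9 z -7.9 turn -0.081   target [0.5183 0.0431] stay 78.0 L 152
th 1.20 y 3.3 z -7.0 turn -0.080   target [0.5136 0.0369] stay 82.6 L 159
th 1.35 y 2.8 z -6.1 turn -0.080   target [0.51   0.0312] stay 87.2 L 165
th 1.47 y 2.0 z -4.2 turn -0.063   target [0.5079 0.0272] stay 90.8 L 169
th 1.57 y 1.5 z -3.0 turn -0.053   target [0.5064 0.0241] stay 93.8 L 172
```

```bash
python3 -m pendant '[15,0,4.8,-6.5,-0.045, 15,0,4.8,-6.4,-0.045, 15,0,4.1,-5.8,-0.045, 15,0,4.1,-5.8,-0.045, 15,0,3.6,-5.5,-0.042, 15,0,3.6,-5.5,-0.042, 15,0,3,-5.2,-0.042, 15,0,3,-5.2,-0.042, 15,0,2.7,-4.8,-0.041, 15,0,2.7,-4.8,-0.041, 15,0,0,0,0, 15,0,0,0,0]'; python3 - <<'E'
from plan import *
print(r.get_obs()["joints"].round(2))
cloud("scene","pics/s2.png")
plan([.75,.9,1.05,1.2,1.35,1.47,1.57],np.array([.5083,-.004]),np.deg2rad(77))
E
```

```text
clock: 7.52
tcp_pos: [0.5322, 0.0541, 0.1701]
orientation: [-0.935, 1.361, 0.935]
contact_force: [0.5, -0.9, -1.4]
grip_width: 0.0193
[-0.21  0.32 -0.01  1.95  0.    0.87  2.55]
th 0.75 y 1.2 z 1.6 turn 0.005   target [0.5316 0.056 ] stay 68.8 L 136
th 0.90 y 4.5 z -8.7 turn -0.081   target [0.5243 0.0496] stay 73.4 L 145
th 1.05 y 3.9 z -7.9 turn -0.081   target [0.5183 0.0431] stay 78.0 L 152
th 1.20 y 3.3 z -7.0 turn -0.080   target [0.5136 0.0369] stay 82.6 L 159
th 1.35 y 2.8 z -6.1 turn -0.080   target [0.51   0.0312] stay 87.2 L 165
th 1.47 y 2.0 z -4.2 turn -0.063   target [0.5079 0.0272] stay 90.8 L 169
th 1.57 y 1.5 z -3.0 turn -0.053   target [0.5064 0.0241] stay 93.8 L 172
```

View pics/s2.png

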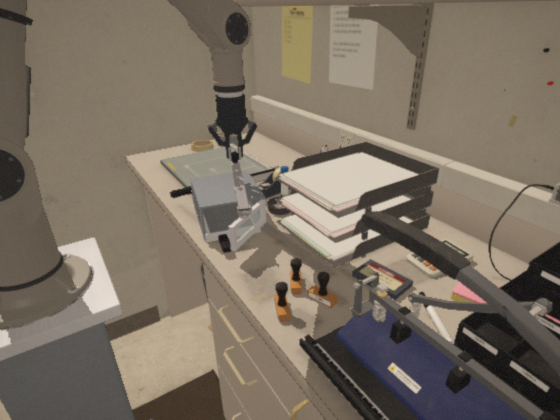

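The door is about half open at (250,225), and the knob is still held. I continue the swing and limit the turn because joint 7 is nearing its range.

```bash
python3 -m pendant '[15,0,2.9,-3.6,-0.04, 15,0,2.8,-3.5,-0.04, 15,0,2,-4,-0.04, 15,0,2,-4,-0.04, 15,0,1.7,-3.5,-0.04, 15,0,1.7,-3.5,-0.04, 15,0,0,0,0, 15,0,0,0,0]'; python3 - <<'E'
from plan import *
print(r.get_obs()["joints"].round(2))
plan([1.2,1.35,1.47,1.57,1.6],np.array([.5083,-.004]),np.deg2rad(77))
E
```

```text
clock: 8.57
tcp_pos: [0.5139, 0.0365, 0.1703]
orientation: [-1.116, 1.266, 1.116]
contact_force: [0.0, 0.1, -1.5]
grip_width: 0.0194
[-0.15  0.29 -0.05  1.99  0.02  0.86  2.81]
th 1.20 y 0.3 z 0.4 turn 0.003   target [0.5136 0.0369] stay 82.6 L 159
th 1.35 y 2.8 z -6.1 turn -0.080   target [0.51   0.0312] stay 87.2 L 165
th 1.47 y 2.0 z -4.2 turn -0.063   target [0.5079 0.0272] stay 90.8 L 169
th 1.57 y 1.5 z -3.0 turn -0.053   target [0.5064 0.0241] stay 93.8 L 172
th 1.60 y 0.4 z -0.8 turn -0.016   target [0.506  0.0233] stay 94.7 L 173
```

```bash
python3 -m pendant '[15,0,1.6,-3,-0.04, 15,0,1.5,-3,-0.04, 15,0,1.2,-2.2,0, 15,0,1.1,-2.3,0, 15,0,1.1,-1.7,0, 15,0,0.9,-1.6,0, 15,0,0,0,0, 15,0,0,0,0, 15,0,0,0,0]'; python3 - <<'E'
from plan import *
go(.5064,.0241,.17)
p,d,W=cloud("wrist"); 
cv2.imwrite("pics/w2.png",p[:,:,::-1])
E
```

```text
clock: 9.7
tcp_pos: [0.5064, 0.0249, 0.1709]
orientation: [-1.177, 1.227, 1.176]
contact_force: [2.1, 6.0, 0.3]
grip_width: 0.0192
shift [ 0.9 -0.1 -0.8] turn None tcp [0.5064 0.0249 0.1709] jawyaw 3.098 x ax [ 0.002  0.002 -1.   ] w 0.0192 F [2.1 6.  0.3] t 9.7
```

View pics/w2.png

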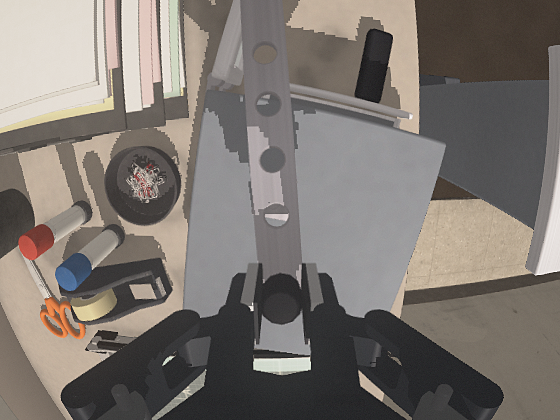

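The wrist picture shows hole 4 at (277,214) with the pin's bright top under it. The door is swung wide, at (300,100). I lower part way and check the alignment.

```bash
python3 -m pendant '[15,8,0.2,2,0, 15,8,0.2,2,0, 15,7,0.3,2,0, 15,0,0,0,0, 15,0,0,0,0]'; python3 - <<'E'
from plan import *
go(.5057,.0355,.1244)
p,d,W=cloud("wrist"); 
cv2.imwrite("pics/w3.png",cv2.resize(p[120:300,200:360,::-1],None,fx=4,fy=3.3,interpolation=cv2.INTER_CUBIC))
E
```

```text
clock: 10.38
tcp_pos: [0.5049, 0.0288, 0.1474]
orientation: [-1.175, 1.231, 1.175]
contact_force: [0.1, 1.7, 1.5]
grip_width: 0.0191
shift [23.  -0.5  6.8] turn None tcp [0.5049 0.0288 0.1474] jawyaw 3.095 x ax [-0. -0. -1.] w 0.0191 F [0.1 1.7 1.5] t 10.4
```

View pics/w3.png

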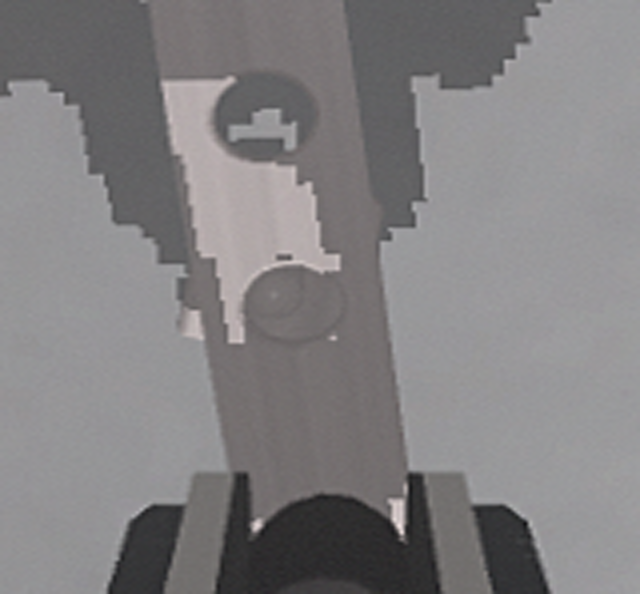

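The crop shows the pin tip at (275,297) inside hole 4, whose centre is at (295,300). The bar has to go about 2.5 mm towards +x, which is tool -y. I correct that and lower.

```bash
python3 -m pendant '[15,0,-3,0,0, 15,0,0,0,0, 15,5,0,1.5,0, 15,6,0,1.3,0, 15,6,0.2,1,0, 15,5,0.2,0.6,0, 15,0,0,0,0, 15,0,0,0,0]'; python3 - <<'E'
from plan import *
go(.5057,.0355,.1244)
E
python3 -m pendant '[50,0,0,0,0, 50,0,0,0,0, 50,0,0,0,0,50,0,0,0,0]'
python3 - <<'E'
from plan import *
go(.5057,.0355,.1244)
p,d,W=cloud("wrist"); 
cv2.imwrite("pics/w4.png",cv2.resize(p[120:360,180:380,::-1],None,fx=3,fy=2.4,interpolation=cv2.INTER_CUBIC))
E
```

```text
clock: 11.42
tcp_pos: [0.508, 0.0338, 0.1255]
orientation: [-1.176, 1.23, 1.175]
contact_force: [0.5, 0.3, 1.8]
grip_width: 0.0195
shift [1.1 2.4 1.6] turn None tcp [0.508  0.0338 0.1255] jawyaw 3.096 x ax [ 0.001  0.    -1.   ] w 0.0195 F [0.5 0.3 1.8] t 11.4
clock: 11.92
tcp_pos: [0.5077, 0.0335, 0.1253]
orientation: [-1.175, 1.231, 1.176]
contact_force: [-0.2, -0.8, 0.7]
grip_width: 0.0502
shift [0.9 2.1 1.9] turn None tcp [0.5077 0.0335 0.1253] jawyaw 3.096 x ax [-0.  0. -1.] w 0.0502 F [-0.2 -0.8  0.7] t 11.9
```

View pics/w4.png

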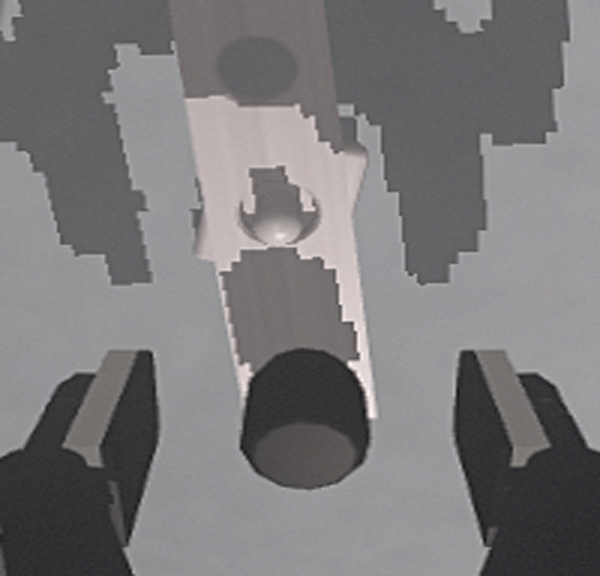

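The pin now stands up through hole 4 at (280,230) and the stay is level. Next is the tray.

```bash
python3 -m pendant '[60,-30,0,0,0, 60,-30,0,0,0, 60,-40,0,0,0, 60,0,0,0,0.18]'; python3 - <<'E'
from plan import *
P=(.4908,.039,np.deg2rad(77))
q=cab(-163,40,P); print(q)
for c in ["top","scene"]:
    p,d,W=cloud(c)
    cv2.imwrite(f"pics/{c}5.png",p[:,:,::-1])
    for n in nets.silhouettes("tray_pull",c)[:1]:
        w=W[n["mask"]]; w=w[(w[:,2]>.018)&(w[:,2]<.032)]; print(c,n["score"],len(w),cv2.minAreaRect((w[:,:2]*1e3).astype(np.float32)),w[:,2].mean())
go(q[0],q[1],.2,np.deg2rad(167))
E
```

```text
clock: 12.48
tcp_pos: [0.5098, 0.0338, 0.2285]
orientation: [-1.04, 1.303, 1.035]
contact_force: [0.1, 0.4, -0.4]
grip_width: 0.0602
[ 0.41515818 -0.11082428]
top 0.73 453 ((457.31158447265625, -76.52937316894531), (130.15524291992188, 98.37605285644531), 8.06189250946045) 0.02669147030777875
scene 0.58 1332 ((462.1197204589844, -27.06420135498047), (226.99070739746094, 146.26502990722656), 79.04562377929688) 0.026825111853674335
shift [  25.    58.2 -161.1] turn 0.005 tcp [0.5074 0.0335 0.2249] jawyaw 2.92 x ax [-0.001 -0.    -1.   ] w 0.0598 F [-0.4  0.5 -0.7] t 12.7
```

View pics/top5.png

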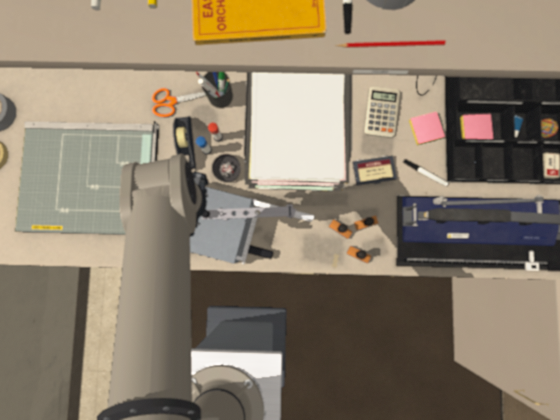

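The top picture shows the door wide open, the stay pinned across the roof from (215,212) to (300,212), and the tongue clear at (262,252).

```bash
python3 - <<'E'
from plan import *
for c in ["top","scene"]:
    p,d,W=cloud(c)
    m=(p.max(-1)<60)&(W[...,2]>.015)&(W[...,2]<.035)&(np.hypot(W[...,0]-.415,W[...,1]+.111)<.05)
    w=W[m]; print(c,len(w),cv2.minAreaRect((w[:,:2]*1e3).astype(np.float32)),w.mean(0))
E
```

```text
top 169 ((417.2774658203125, -97.98619079589844), (63.14335632324219, 19.518327713012695), 77.58609008789062) [ 0.417557   -0.09703735  0.02540673]
scene 153 ((414.5005187988281, -99.2862777709961), (65.49826049804688, 22.835418701171875), 75.94678497314453) [ 0.41306002 -0.10539586  0.02430172]
```

```bash
python3 - <<'E'
from plan import *
go(.4125,-.119,.1,np.deg2rad(166.8))
E

```

```text
shift [ 124.8   58.6 -169.6] turn 0.008 tcp [0.5073 0.0335 0.2247] jawyaw 2.919 x ax [-0.001 -0.    -1.   ] w 0.0604 F [-0.4 -1.2 -0.4] t 12.8
```

```bash
python3 -m pendant '[60,0,11.7,-34,0, 60,0,11.7,-34,0, 60,0,11.7,-34,0, 60,0,11.7,-34,0, 60,0,11.8,-33.6,0, 50,42,0,0,0, 50,42,0,0,0, 50,41,0,0,0, 50,0,0,0,0, 50,0,0,0,0]'; python3 - <<'E'
from plan import *
go(.4125,-.119,.006,np.deg2rad(166.8)); print(r.get_obs()["joints"].round(2))
E

```

```text
clock: 14.02
tcp_pos: [0.4244, -0.1004, 0.0993]
orientation: [-1.041, 1.311, 1.045]
contact_force: [0.6, -1.4, 1.0]
grip_width: 0.05
shift [ 93.4   7.  -20.5] turn 0.006 tcp [ 0.4244 -0.1004  0.0993] jawyaw 2.917 x ax [-0.004 -0.001 -1.   ] w 0.05 F [ 0.6 -1.4  1. ] t 14.0
[ 0.36  0.3  -0.32  2.2   0.15  0.66  2.86]
```

```bash
python3 -m pendant '[50,-40,0,0,0, 50,-40,0,0,0, 50,0,0,0,0.1745, 50,0,0,0,0.1745, 50,0,0,0,0.1745, 50,0,0,0,0.1745, 50,0,0,0,0.1745, 50,0,0,0,0.1745, 50,0,0,0,0.1745, 50,0,0,0,0.1745, 50,0,0,0,0.1745, 50,0,0,0,0.1745, 50,0,0,0,0.1745, 50,0,0,0,0.1745, 50,0,0,0,0.1745, 50,0,0,0,0.1745, 50,0,0,0,0.1745, 50,0,0,0,0.1745, 50,0,0,0,0.1745, 50,0,0,0,0.1745]'; python3 - <<'E'
from plan import *
go(.4125,-.119,.1,np.deg2rad(166.8)); print(r.get_obs()["joints"].round(2))
E

```

```text
clock: 16.52
tcp_pos: [0.4252, -0.1002, 0.1805]
orientation: [1.375, 1.092, -1.378]
contact_force: [-0.3, 0.3, 0.2]
grip_width: 0.0495
shift [80.6 -8.  21.1] turn 0.001 tcp [ 0.4252 -0.1002  0.1805] jawyaw -0.229 x ax [-0.001 -0.001 -1.   ] w 0.0495 F [-0.3  0.3  0.2] t 16.5
[ 0.09  0.15 -0.01  2.15  0.    0.84 -0.14]
```

```bash
python3 -m pendant '[50,0,-4,10.5,0, 50,0,-4,10.5,0, 50,40,0,0,0, 50,40,0,0,0, 50,0,0,0,0, 50,0,0,0,0]'; python3 - <<'E'
from plan import *
go(.4125,-.119,.006,np.deg2rad(166.8)); print(r.get_obs()["joints"].round(2))
E

```

```text
clock: 17.27
tcp_pos: [0.4118, -0.1197, 0.0997]
orientation: [1.369, 1.096, -1.376]
contact_force: [0.2, -0.4, 0.1]
grip_width: 0.0502
shift [93.6  0.9 -1. ] turn 0.006 tcp [ 0.4118 -0.1197  0.0997] jawyaw -0.224 x ax [-0.004 -0.001 -1.   ] w 0.0502 F [ 0.2 -0.4  0.1] t 17.3
[ 0.13  0.27  0.01  2.24 -0.    0.63 -0.09]
```

```bash
python3 -m pendant '[50,31,0,0,0, 50,31,0,0,0, 50,31,0,0,0, 50,0,0,0,0, 15,0,0,0,0, 15,0,0,0,0, 15,0,0,0,0, 15,0,0,0,0]' 60; python3 - <<'E'
from plan import *
go(.4118-.17*.225,-.1197-.17*.974,.006,np.deg2rad(166.8)); print(r.get_obs()["joints"].round(2))
E

```

```text
clock: 18.27
tcp_pos: [0.4122, -0.1196, 0.0073]
orientation: [1.371, 1.094, -1.375]
contact_force: [0.2, 0.6, 6.6]
grip_width: 0.0227
shift [  1.7  -0.6 170.1] turn 0.005 tcp [ 0.4122 -0.1196  0.0073] jawyaw -0.225 x ax [-0.002 -0.002 -1.   ] w 0.0227 F [0.2 0.6 6.6] t 18.3
[ 0.13  0.47  0.    2.28  0.    0.39 -0.09]
```

Gripped, 22.7 mm wide. Now I pull along tool +z.

```bash
python3 -m pendant '[15,0,0,10,0, 15,0,0,20,0, 15,0,0,20,0, 15,0,0,20,0, 15,0,0,20,0, 15,0,0,20,0, 15,0,0,20,0, 15,0,0,20,0, 15,0,0,15,0, 15,0,0,6,0, 15,0,0,0,0, 15,0,0,0,0, 15,0,0,0,0]' ; python3 - <<'E'
from plan import *
go(.4122-.17*.225,-.1196-.17*.974,.006,np.deg2rad(166.8)); print(r.get_obs()["joints"].round(2))
E

```

```text
clock: 19.9
tcp_pos: [0.3748, -0.2756, 0.007]
orientation: [1.372, 1.111, -1.369]
contact_force: [4.1, 35.1, 22.6]
grip_width: 0.0226
shift [1.  1.3 9.6] turn 0.012 tcp [ 0.3748 -0.2756  0.007 ] jawyaw -0.218 x ax [-0.006  0.01  -1.   ] w 0.0226 F [ 4.1 35.1 22.6] t 19.9
[ 0.53  0.51 -0.03  2.19  0.02  0.45  0.27]
```

```bash
python3 -m pendant '[15,0,0,-8,0, 15,0,0,0,0, 60,0,0,0,0, 60,0,0,0,0, 60,0,0,0,0, 60,-50,0,0,0, 60,-50,0,0,0, 60,-50,0,0,0, 60,0,0,-55,0, 60,0,0,-55,0, 60,0,0,-55,0]' ; python3 - <<'E'
from plan import *
P=(.4908,.039,np.deg2rad(77))
print([cab(-x,0,P).round(4) for x in (243,201,159)],"pull",cab(-333,40,P))
for c in ["top","scene"]:
    p,d,W=cloud(c)
    cv2.imwrite(f"pics/{c}6.png",p[:,:,::-1])
    m=(p.max(-1)<60)&(W[...,2]>.015)&(W[...,2]<.035)&(np.hypot(W[...,0]-.38,W[...,1]+.27)<.06)
    w=W[m]; print(c,len(w),cv2.minAreaRect((w[:,:2]*1e3).astype(np.float32)),w.mean(0))
go(.42,-.25,.2)
E
```

```text
clock: 21.28
tcp_pos: [0.4122, -0.116, 0.1559]
orientation: [1.37, 1.095, -1.378]
contact_force: [1.2, 0.2, -0.6]
grip_width: 0.0598
[array([ 0.4361, -0.1978]), array([ 0.4456, -0.1568]), array([ 0.455 , -0.1159])] pull [ 0.3769165  -0.27646719]
top 187 ((379.613037109375, -253.67449951171875), (65.43518829345703, 21.917278289794922), 73.21328735351562) [ 0.37960177 -0.25428718  0.02529281]
scene 226 ((377.6205139160156, -254.5803985595703), (64.45982360839844, 21.50762176513672), 77.0885009765625) [ 0.37641114 -0.25919386  0.02453578]
shift [-44.2  36.  133.4] turn None tcp [ 0.4134 -0.1119  0.1558] jawyaw -0.216 x ax [-0.004  0.    -1.   ] w 0.0601 F [-0.1 -0.3 -0. ] t 21.4
```

View pics/top6.png

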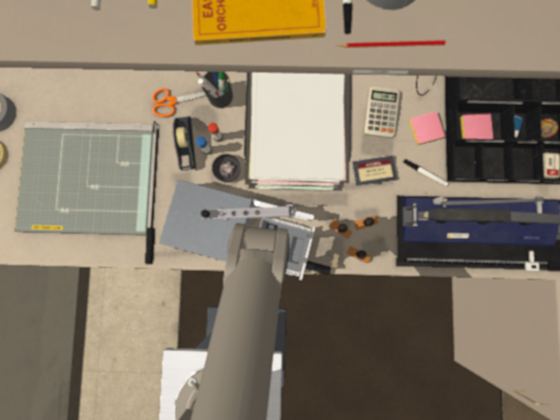

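The top picture shows the tray pulled out to about (312,240) with the tongue at (318,267). The three stamps are untouched at (341,228), (367,222) and (360,255).

```bash
cat > st.py <<'E'
from plan import *
def stamps(c,K,rad=.042):
    p,d,W=cloud(c)
    hsv=cv2.cvtColor(p,cv2.COLOR_RGB2HSV)
    wood=(hsv[...,1]>110)&(hsv[...,0]<25)&(hsv[...,2]>60)&(W[...,2]>.012)&(W[...,2]<.024)   # top face of base
    for k in K:
        m=wood&(np.hypot(W[...,0]-k[0],W[...,1]-k[1])<rad)
        if m.sum()<6: print(c,k,"none"); continue
        w=(W[m][:,:2]*1e3).astype(np.float32); rc=cv2.minAreaRect(w); b=cv2.boxPoints(rc); e=[b[1]-b[0],b[2]-b[1]]; l=max(e,key=lambda a:np.hypot(*a))
        q=(W[...,2]>.06)&(W[...,2]<.078)&(np.hypot(W[...,0]-k[0],W[...,1]-k[1])<.02)
        x=W[q]; print(c,k,m.sum(),"rect c",np.round(rc[0],1),"size",np.round(sorted(rc[1]),1),"long deg",round(np.rad2deg(np.arctan2(l[1],l[0]))%180,1),"knob",q.sum(),np.round((x.min(0)+x.max(0))/2*1e3,1) if q.sum() else None)
E
python3 - <<'E'
from st import *
K=[(.482,-.315),(.502,-.384),(.416,-.365)]
stamps("top",K); stamps("scene",K)
cv2.imwrite("pics/s7.png",cv2.resize(cv2.imread("pics/scene6.png")[220:340,200:360],None,fx=4,fy=4,interpolation=cv2.INTER_CUBIC))
E
```

```text
top (0.482, -0.315) 136 rect c [ 484.5 -318.7] size [39.9 70.5] long deg 80.6 knob 66 [ 484.2 -313.4   67.2]
top (0.502, -0.384) 108 rect c [ 504.5 -382.5] size [21.8 60. ] long deg 108.8 knob 71 [ 504.4 -383.    66. ]
top (0.416, -0.365) 120 rect c [ 417.  -363.7] size [23.  60.6] long deg 66.1 knob 67 [ 416.9 -363.4   66.1]
scene (0.482, -0.315) 141 rect c [ 492.3 -323. ] size [48.7 66. ] long deg 56.4 knob 75 [ 483.5 -314.4   65.1]
scene (0.502, -0.384) 195 rect c [ 504.1 -382.3] size [24.5 61.5] long deg 107.3 knob 86 [ 502.5 -381.6   65.4]
scene (0.416, -0.365) 186 rect c [ 416.3 -362.3] size [23.4 62.8] long deg 66.6 knob 99 [ 416.  -362.8   65.8]
```

View pics/s7.png

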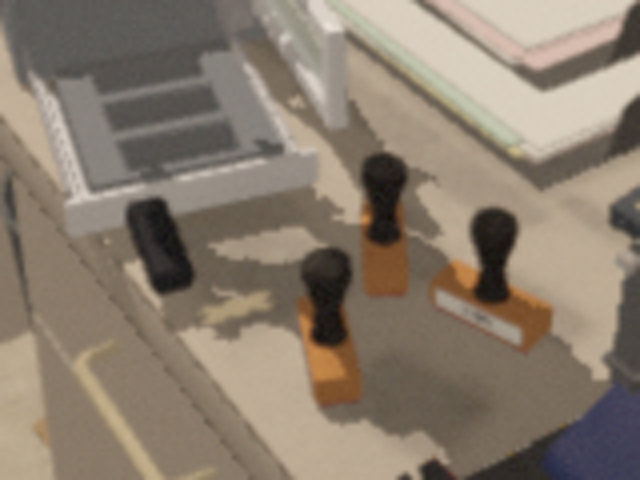

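The crop shows all three pockets open in the tray, and the stamps standing clear of it and of each other. I start with the stamp nearest the robot.

```bash
python3 - <<'E'
from st import *
K=[(.484,-.314)]
stamps("top",K,.033); stamps("scene",K,.033)
go(.4163,-.363,.156,np.deg2rad(66.3))
E
```

```text
top (0.484, -0.314) 131 rect c [ 484.8 -312.8] size [23.7 59.5] long deg 57.5 knob 67 [ 484.3 -313.4   67. ]
scene (0.484, -0.314) 137 rect c [ 482.7 -314.8] size [23.7 60.8] long deg 56.8 knob 74 [ 483.9 -314.3   65.2]
shift [-2.000e-01  5.960e+01  2.373e+02] turn -1.384 tcp [ 0.4116 -0.1184  0.1554] jawyaw -0.226 x ax [-0.006 -0.002 -1.   ] w 0.06 F [ 0.2  0.5 -0.2] t 21.6
```

```bash
python3 -m pendant '[60,0,10,40,0, 60,0,10,40,0, 60,0,10,40,0, 60,0,10,40,0, 60,0,10,40,0, 60,0,9.6,37.3,0, 60,0,0,0,-0.173, 60,0,0,0,-0.173, 60,0,0,0,-0.173, 60,0,0,0,-0.173, 60,0,0,0,-0.173, 60,0,0,0,-0.173, 60,0,0,0,-0.173, 60,0,0,0,-0.173, 60,0,0,0,0, 60,0,0,0,0]' 50; python3 - <<'E'
from st import *
go(.4163,-.363,.034,np.deg2rad(66.3))
P=(.4908,.039,np.deg2rad(77)); c,s=np.cos(P[2]),np.sin(P[2])
for cam in ["top","scene"]:
    p,d,W=cloud(cam,f"pics/{cam}8.png")
    X=(W[...,0]-P[0])*1e3; Y=(W[...,1]-P[1])*1e3; cx=c*X+s*Y; cy=-s*X+c*Y
    z=W[...,2]*1e3
    # pocket floor pixels: z 12..22 within tray area
    m=(cx<-120)&(cx>-275)&(abs(cy)<60)&(z>11)&(z<24)
    n,l,st,ce=cv2.connectedComponentsWithStats(m.astype(np.uint8),connectivity=4)
    for i in range(1,n):
        if st[i,4]>15: print(cam,st[i,4],"cabx",np.percentile(cx[l==i],[2,98]).round(),"caby",np.percentile(cy[l==i],[2,98]).round(),"z",np.median(z[l==i]).round(1))
    m=(cx<-120)&(cx>-290)&(abs(cy)<70)&(z>26)&(z<45); print(cam,"rim cabx",np.percentile(cx[m],[.5,1,2]).round(),"tongue")
E
```

```text
clock: 23.58
tcp_pos: [0.4163, -0.3627, 0.1556]
orientation: [0.325, 1.551, -0.329]
contact_force: [0.3, -0.0, -0.5]
grip_width: 0.0599
shift [1.216e+02 1.000e-01 7.000e-01] turn -0.003 tcp [ 0.4163 -0.3627  0.1556] jawyaw 1.154 x ax [-0.006 -0.001 -1.   ] w 0.0599 F [ 0.3 -0.  -0.5] t 23.6
top 129 cabx [-251. -133.] caby [-56. -46.] z 17.9
top 258 cabx [-171. -142.] caby [-21.  44.] z 14.8
top 261 cabx [-213. -185.] caby [-20.  44.] z 14.9
top 265 cabx [-256. -227.] caby [-20.  44.] z 14.7
top rim cabx [-284. -278. -276.] tongue
scene 91 cabx [-251. -125.] caby [-56. -50.] z 19.7
scene 123 cabx [-149. -137.] caby [-21.  42.] z 17.6
scene 135 cabx [-190. -179.] caby [-21.  42.] z 17.0
scene 154 cabx [-234. -222.] caby [-21.  42.] z 16.6
scene 140 cabx [-275. -271.] caby [-57.  28.] z 16.6
scene rim cabx [-284. -277. -275.] tongue
```

The pocket floors are clear in depth, with centres at cabinet x of about -241, -199 and -156 and y of +12. The tray is at about 0.168. I now grasp the stamp.

```bash
python3 -m pendant '[50,40,0,0.7,0, 50,40,0,0,0, 50,41,0,0,0, 50,0,0,0,0, 15,0,0,0,0, 15,0,0,0,0, 15,0,0,0,0, 15,0,0,0,0, 15,0,0,0,0, 15,-30,0,0,0, 15,-40,0,0,0, 15,-40,0,0,0, 15,0,0,0,0]' 50; python3 - <<'E'
from st import *
o=r.get_obs()
P=(.4908,.039,np.deg2rad(77)); q=cab(-156.5,12,P); print(q)
go(q[0],q[1],.145,np.deg2rad(167))
E
```

```text
clock: 25.3
tcp_pos: [0.4195, -0.3635, 0.1482]
orientation: [0.319, 1.546, -0.327]
contact_force: [0.6, 0.2, -1.0]
grip_width: 0.0209
[ 0.44390272 -0.1107895 ]
shift [  1.8 241.3 -78.8] turn 1.386 tcp [ 0.4195 -0.3635  0.1482] jawyaw 1.159 x ax [-0.    -0.005 -1.   ] w 0.0209 F [ 0.6  0.2 -1. ] t 25.3
```

```bash
python3 -m pendant '[15,0,40,-13,0, 15,0,40,-13,0, 15,0,40,-13,0, 15,0,40,-13,0, 15,0,40,-13,0, 15,0,41,-13.8,0, 15,0,0,0,0.173, 15,0,0,0,0.173, 15,0,0,0,0.173, 15,0,0,0,0.173, 15,0,0,0,0.173, 15,0,0,0,0.173, 15,0,0,0,0.173, 15,0,0,0,0.175, 15,0,0,0,0, 15,0,0,0,0]'; python3 - <<'E'
from st import *
go(.4439,-.1108,.05,np.deg2rad(167))
cloud("wrist","pics/w9.png")
E
```

```text
clock: 27.3
tcp_pos: [0.4415, -0.1096, 0.1439]
orientation: [1.368, 1.098, -1.377]
contact_force: [0.9, 0.5, -0.6]
grip_width: 0.0211
shift [93.9  3.2  0.4] turn 0.004 tcp [ 0.4415 -0.1096  0.1439] jawyaw -0.223 x ax [-0.006 -0.001 -1.   ] w 0.0211 F [ 0.9  0.5 -0.6] t 27.3
```

View pics/w9.png

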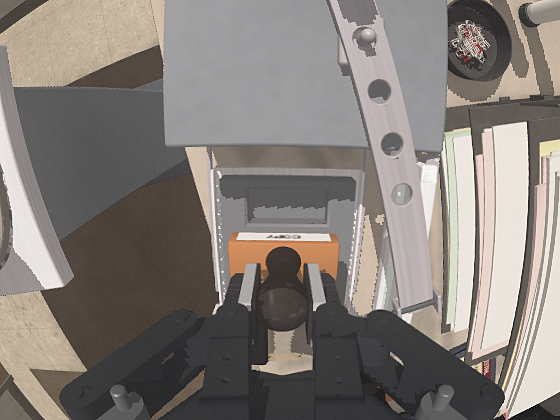

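The wrist picture shows the held stamp's base at (284,250), parallel to the tray and to the pocket at (287,207). I move 3 mm in y and lower.

```bash
python3 -m pendant '[15,0,3.2,0.4,0, 15,25,0,0,0, 15,25,0,0,0, 15,22,0,0,0, 15,0,0,0,0,15,0,0,0,0]'; python3 - <<'E'
from st import *
go(.4439,-.1108,.05,np.deg2rad(167))
E
```

```text
clock: 28.1
tcp_pos: [0.4452, -0.111, 0.0729]
orientation: [1.371, 1.095, -1.378]
contact_force: [0.6, 0.4, -0.3]
grip_width: 0.0213
shift [22.9 -1.2  0.1] turn 0.0 tcp [ 0.4452 -0.111   0.0729] jawyaw -0.226 x ax [-0.004 -0.001 -1.   ] w 0.0213 F [ 0.6  0.4 -0.3] t 28.1
```

```bash
python3 -m pendant '[15,7,-0.9,0,0, 15,6,0,0,0, 15,5,0,0,0, 15,4,0,0,0, 15,1,0,0,0, 15,0,0,0,0]'; python3 - <<'E'
from st import *
go(.4439,-.1108,.05,np.deg2rad(167))
E
```

```text
clock: 28.85
tcp_pos: [0.4444, -0.1109, 0.0509]
orientation: [1.371, 1.094, -1.378]
contact_force: [-5.8, 1.5, 22.6]
grip_width: 0.0216
shift [ 0.9 -0.5  0. ] turn -0.0 tcp [ 0.4444 -0.1109  0.0509] jawyaw -0.227 x ax [-0.004 -0.002 -1.   ] w 0.0216 F [-5.8  1.5 22.6] t 28.9
```

```bash
python3 -m pendant '[40,0,0,0,0, 40,0,0,0,0, 40,0,0,0,0, 40,-30,0,0,0, 40,-40,0,0,0, 40,-40,0,0,0, 40,0,0,0,0]'; cat > chk.py <<'E'
from st import *
P=(.4908,.039,np.deg2rad(77)); c,s=np.cos(P[2]),np.sin(P[2])
def chk(cam,name=None):
    p,d,W=cloud(cam,name)
    X=(W[...,0]-P[0])*1e3; Y=(W[...,1]-P[1])*1e3; cx=c*X+s*Y; cy=-s*X+c*Y; z=W[...,2]*1e3
    for x in (-156.5,-199,-241.5):
        k=(abs(cx-x)<17)&(abs(cy-12)<17)&(z>76)&(z<95); 
        hsv=cv2.cvtColor(p,cv2.COLOR_RGB2HSV); b=(hsv[...,1]>110)&(hsv[...,0]<25)&(abs(cx-x)<20)&(abs(cy-12)<40)&(z>25)&(z<60)
        print(cam,x,"knob",k.sum(),[round(np.median(a[k]),1) for a in (cx,cy)]+[round(np.percentile(z[k],90),1)] if k.sum()>5 else None,"base",b.sum(),[round((np.percentile(a[b],3)+np.percentile(a[b],97))/2,1) for a in (cx,cy)]+[round(np.median(z[b]),1)] if b.sum()>5 else None)
E
python3 - <<'E'
from chk import *
chk("top"); chk("scene")
go(.5034,-.3823,.145,np.deg2rad(108))
o=r.get_obs(); print(o["joints"].round(2))
E
```

```text
clock: 29.72
tcp_pos: [0.4462, -0.1109, 0.1619]
orientation: [1.373, 1.091, -1.375]
contact_force: [0.7, 1.0, -0.6]
grip_width: 0.04
top -156.5 knob 0 None base 0 None
top -199 knob 0 None base 0 None
top -241.5 knob 0 None base 0 None
scene -156.5 knob 46 [np.float64(-162.4), np.float64(15.0), np.float64(84.4)] base 145 [np.float64(-154.8), np.float64(13.7), np.float64(33.1)]
scene -199 knob 0 None base 0 None
scene -241.5 knob 0 None base 0 None
shift [ 14.1 119.1 251.3] turn 1.03 tcp [ 0.4439 -0.1106  0.159 ] jawyaw -0.227 x ax [-0.005 -0.001 -1.   ] w 0.0403 F [-0.1  0.4 -0.5] t 29.8
[ 0.26  0.22 -0.17  2.12  0.06  0.81 -0.18]
```

Base top at 33 mm and knob top at 84 mm, so the stamp is seated. I remeasure the other two.

```bash
python3 - <<'E'
from st import *
K=[(.484,-.314),(.503,-.382)]
stamps("top",K,.033); stamps("scene",K,.033)
go(.4838,-.314,.159,np.deg2rad(57.2))
E
```

```text
top (0.484, -0.314) 129 rect c [ 485.1 -313.2] size [23.  59.8] long deg 56.4 knob 66 [ 484.3 -313.6   66.7]
top (0.503, -0.382) 105 rect c [ 504.4 -382.4] size [21.7 60.1] long deg 108.8 knob 68 [ 504.4 -383.2   66. ]
scene (0.484, -0.314) 141 rect c [ 483.  -314.4] size [23.7 58.9] long deg 56.5 knob 74 [ 483.6 -315.3   65.8]
scene (0.503, -0.382) 192 rect c [ 503.4 -382.1] size [24.1 61. ] long deg 109.0 knob 88 [ 502.  -382.3   64.8]
shift [ -1.   85.3 189.2] turn -1.225 tcp [ 0.4432 -0.1104  0.1581] jawyaw -0.227 x ax [-0.008 -0.001 -1.   ] w 0.0401 F [-0.1 -0.  -0.9] t 29.9
```

```bash
python3 -m pendant '[50,0,17,37.8,0, 50,0,17,37.8,0, 50,0,17,37.8,0, 50,0,17,37.8,0, 50,0,17.3,38,0, 50,0,0,0,-0.1735, 50,0,0,0,-0.1735, 50,0,0,0,-0.1735, 50,0,0,0,-0.1735, 50,0,0,0,-0.1735, 50,0,0,0,-0.1735, 50,0,0,0,-0.1735, 50,0,0,0,0, 50,0,0,0,0]'; python3 - <<'E'
from st import *
go(.484,-.314,.0345,np.deg2rad(56.5))
E
```

```text
clock: 31.68
tcp_pos: [0.4843, -0.3139, 0.1584]
orientation: [0.458, 1.528, -0.461]
contact_force: [-0.4, 0.4, -0.5]
grip_width: 0.0495
shift [123.9   0.2   0.5] turn -0.002 tcp [ 0.4843 -0.3139  0.1584] jawyaw 0.984 x ax [-0.007 -0.    -1.   ] w 0.0495 F [-0.4  0.4 -0.5] t 31.7
```

```bash
python3 -m pendant '[50,41,0,0,0, 50,41,0,0,0, 50,42,0,0,0, 50,0,0,0,0, 15,0,0,0,0, 15,0,0,0,0, 15,0,0,0,0, 15,0,0,0,0, 15,0,0,0,0, 15,-40,0,0,0, 15,-40,0,0,0, 15,-40,0,0,0, 15,0,0,0,0]'; python3 - <<'E'
from st import *
P=(.4908,.039,np.deg2rad(77)); q=cab(-199,12,P); print(q)
go(q[0],q[1],.155,np.deg2rad(167))
E
```

```text
clock: 33.3
tcp_pos: [0.4866, -0.3153, 0.159]
orientation: [0.453, 1.52, -0.461]
contact_force: [-0.1, 0.4, -0.7]
grip_width: 0.0219
[ 0.4343423  -0.15220023]
shift [   3.2  107.4 -133.5] turn 1.214 tcp [ 0.4866 -0.3153  0.159 ] jawyaw 0.987 x ax [ 0.    -0.005 -1.   ] w 0.0219 F [-0.1  0.4 -0.7] t 33.3
```

```bash
python3 -m pendant '[15,0,27,-33,0, 15,0,27,-33,0, 15,0,27,-33,0, 15,0,26.4,-34,0, 15,0,0,0,0.1735, 15,0,0,0,0.1735, 15,0,0,0,0.1735, 15,0,0,0,0.1735, 15,0,0,0,0.1735, 15,0,0,0,0.1735, 15,0,0,0,0.1735, 15,0,0,0,0, 15,0,0,0,0]'; python3 - <<'E'
from st import *
go(.4343,-.1522,.05,np.deg2rad(167))
cloud("wrist","pics/w10.png")
E
```

```text
clock: 34.92
tcp_pos: [0.4324, -0.1512, 0.155]
orientation: [1.368, 1.098, -1.377]
contact_force: [-0.1, -0.2, -0.6]
grip_width: 0.0217
shift [105.    2.7   0.3] turn 0.003 tcp [ 0.4324 -0.1512  0.155 ] jawyaw -0.223 x ax [-0.006 -0.001 -1.   ] w 0.0217 F [-0.1 -0.2 -0.6] t 34.9
```

View pics/w10.png

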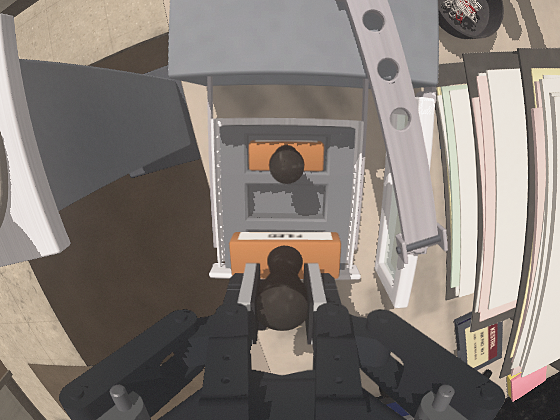

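The wrist picture shows stamp one seated in the inner pocket at (287,155) and the middle pocket free at (286,202). The second stamp is held straight at (285,250), and the tray lies parallel to it. I lower it.

```bash
python3 -m pendant '[15,0,2.7,0.3,0, 15,27,0,0,0, 15,27,0,0,0, 15,27,0,0,0, 15,0,0,0,0,15,0,0,0,0]'; python3 - <<'E'
from st import *
go(.4343,-.1522,.05,np.deg2rad(167))
E
```

```text
clock: 35.72
tcp_pos: [0.4356, -0.1524, 0.0751]
orientation: [1.371, 1.095, -1.378]
contact_force: [0.2, 0.0, -0.6]
grip_width: 0.0214
shift [25.1 -1.2  0.1] turn 0.0 tcp [ 0.4356 -0.1524  0.0751] jawyaw -0.226 x ax [-0.004 -0.001 -1.   ] w 0.0214 F [ 0.2  0.  -0.6] t 35.7
```

```bash
python3 -m pendant '[15,8,-1,0,0, 15,7,0,0,0, 15,5,0,0,0, 15,4.5,0,0,0, 15,0,0,0,0, 15,0,0,0,0]'; python3 - <<'E'
from st import *
go(.4343,-.1522,.05,np.deg2rad(167))
E
python3 -m pendant '[40,0,0,0,0, 40,0,0,0,0, 40,0,0,0,0, 40,-30,0,0,0, 40,-40,0,0,0, 40,-40,0,0,0, 40,0,0,0,0]';python3 - <<'E'
from chk import *
chk("scene")
K=[(.503,-.382)]
stamps("top",K,.033); stamps("scene",K,.033)
go(.5032,-.3825,.16,np.deg2rad(108.8))
E
```

```text
clock: 36.48
tcp_pos: [0.4357, -0.1524, 0.0509]
orientation: [1.372, 1.093, -1.377]
contact_force: [1.4, -0.4, 9.5]
grip_width: 0.0215
shift [ 0.9 -1.4  0.1] turn 0.0 tcp [ 0.4357 -0.1524  0.0509] jawyaw -0.227 x ax [-0.002 -0.002 -1.   ] w 0.0215 F [ 1.4 -0.4  9.5] t 36.5
clock: 37.35
tcp_pos: [0.4364, -0.1524, 0.1625]
orientation: [1.373, 1.091, -1.375]
contact_force: [0.0, -0.3, -0.7]
grip_width: 0.0402
scene -156.5 knob 50 [np.float64(-161.8), np.float64(14.8), np.float64(83.7)] base 99 [np.float64(-154.5), np.float64(13.5), np.float64(32.9)]
scene -199 knob 54 [np.float64(-203.8), np.float64(13.6), np.float64(84.4)] base 157 [np.float64(-199.9), np.float64(12.4), np.float64(33.1)]
scene -241.5 knob 0 None base 0 None
top (0.503, -0.382) 107 rect c [ 504.5 -382.4] size [21.8 60.9] long deg 108.8 knob 68 [ 504.3 -383.1   67.2]
scene (0.503, -0.382) 193 rect c [ 503.1 -382.5] size [25.  62.1] long deg 108.5 knob 86 [ 502.6 -383.2   65.4]
shift [ -1.3 119.7 209.2] turn 1.016 tcp [ 0.4336 -0.1517  0.159 ] jawyaw -0.227 x ax [-0.007 -0.001 -1.   ] w 0.0398 F [-0.1 -0.  -0.1] t 37.5
```

```bash
python3 -m pendant '[50,0,24,41.8,0, 50,0,24,41.8,0, 50,0,24,41.8,0, 50,0,24,41.8,0, 50,0,23.7,42,0, 50,0,0,0,0.17, 50,0,0,0,0.17, 50,0,0,0,0.17, 50,0,0,0,0.17, 50,0,0,0,0.17, 50,0,0,0,0.166, 50,0,0,0,0, 50,0,0,0,0]'; python3 - <<'E'
from st import *
go(.5035,-.3828,.0345,np.deg2rad(108.7))
E
```

```text
clock: 39.12
tcp_pos: [0.5036, -0.3823, 0.1587]
orientation: [2.035, 0.342, -2.049]
contact_force: [1.0, -0.0, -0.0]
grip_width: 0.0495
shift [124.2   0.7  -0.6] turn 0.005 tcp [ 0.5036 -0.3823  0.1587] jawyaw -1.239 x ax [-0.007 -0.    -1.   ] w 0.0495 F [ 1. -0. -0.] t 39.1
```

```bash
python3 -m pendant '[50,41,0.5,-0.5,0, 50,41,0,0,0, 50,42,0,0,0, 50,0,0,0,0, 15,0,0,0,0, 15,0,0,0,0, 15,0,0,0,0, 15,0,0,0,0, 15,0,0,0,0, 15,-40,0,0,0, 15,-40,0,0,0, 15,-40,0,0,0, 15,0,0,0,0]'; python3 - <<'E'
from st import *
P=(.4908,.039,np.deg2rad(77)); q=cab(-241.5,12,P); print(q)
go(q[0],q[1],.155,np.deg2rad(167))
E
```

```text
clock: 40.75
tcp_pos: [0.5065, -0.3844, 0.1599]
orientation: [2.042, 0.333, -2.042]
contact_force: [0.5, 1.0, -0.4]
grip_width: 0.021
[ 0.42478188 -0.19361096]
shift [   3.8 -207.    15.9] turn -1.016 tcp [ 0.5065 -0.3844  0.1599] jawyaw -1.243 x ax [ 0.001 -0.005 -1.   ] w 0.021 F [ 0.5  1.  -0.4] t 40.8
```

```bash
python3 -m pendant '[15,0,-41,3,0, 15,0,-41,3,0, 15,0,-41,3,0, 15,0,-41,3,0, 15,0,-41,3,0, 15,0,0,0,-0.17, 15,0,0,0,-0.17, 15,0,0,0,-0.17, 15,0,0,0,-0.17, 15,0,0,0,-0.17, 15,0,0,0,-0.166, 15,0,0,0,0, 15,0,0,0,0]'; python3 - <<'E'
from st import *
go(.4248,-.1936,.05,np.deg2rad(167))
cloud("wrist","pics/w11.png")
E
```

```text
clock: 42.38
tcp_pos: [0.424, -0.1937, 0.1557]
orientation: [1.373, 1.095, -1.382]
contact_force: [-0.3, -0.5, -0.8]
grip_width: 0.021
shift [105.7   1.3  -0.5] turn -0.003 tcp [ 0.424  -0.1937  0.1557] jawyaw -0.23 x ax [-0.006 -0.001 -1.   ] w 0.021 F [-0.3 -0.5 -0.8] t 42.4
```

View pics/w11.png

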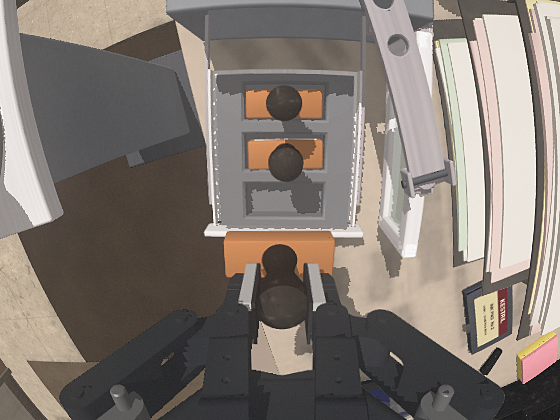

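The wrist picture shows two stamps seated, at (285,100) and (285,155), and the outer pocket free at (285,200). The held base is centred at 279, about 2.5 mm left of the pocket line, so I include that offset.

```bash
python3 -m pendant '[15,0,2.5,-0.4,0, 15,27,0,0,0, 15,27,0,0,0, 15,27,0,0,0, 15,0,0,0,0,15,0,0,0,0]'; python3 - <<'E'
from st import *
go(.4248,-.1936,.05,np.deg2rad(167))
p,d,W=cloud("wrist"); cv2.imwrite("pics/w12.png",cv2.resize(p[130:330,190:370,::-1],None,fx=3.5,fy=3,interpolation=cv2.INTER_CUBIC))
E
```

```text
clock: 43.18
tcp_pos: [0.4271, -0.1941, 0.0757]
orientation: [1.371, 1.095, -1.379]
contact_force: [0.4, -0.1, -1.1]
grip_width: 0.0209
shift [25.7 -2.3 -0. ] turn -0.0 tcp [ 0.4271 -0.1941  0.0757] jawyaw -0.227 x ax [-0.004 -0.001 -1.   ] w 0.0209 F [ 0.4 -0.1 -1.1] t 43.2
```

View pics/w12.png

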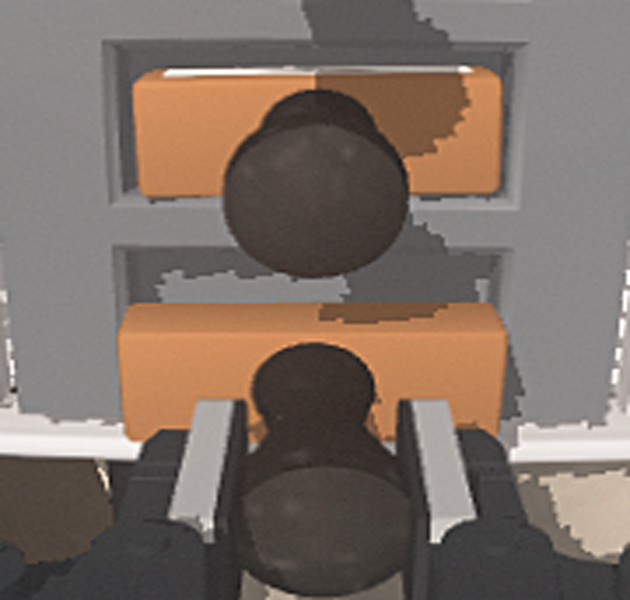

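The crop shows the base at 120 to 503 and the pocket at 115 to 515, so the stamp is aligned laterally. I lower it.

```bash
python3 -m pendant '[15,8,0.5,0,0, 15,7,0,0,0, 15,5,0,0,0, 15,5,0,0,0, 15,0,0,0,0, 15,0,0,0,0]'; python3 - <<'E'
from st import *
go(.4248,-.1936,.05,np.deg2rad(167))
E
python3 -m pendant '[40,0,0,0,0, 40,0,0,0,0, 40,0,0,0,0, 40,-30,0,0,0, 40,-40,0,0,0, 40,-40,0,0,0, 40,0,0,0,0]';python3 - <<'E'
from chk import *
chk("scene")
go(.3755,-.272,.16,np.deg2rad(167))
E
```

```text
clock: 43.98
tcp_pos: [0.4244, -0.1938, 0.0509]
orientation: [1.369, 1.099, -1.383]
contact_force: [-12.2, 4.1, 26.4]
grip_width: 0.0207
shift [ 0.9  0.4 -0.3] turn -0.0 tcp [ 0.4244 -0.1938  0.0509] jawyaw -0.227 x ax [-0.01 -0.   -1.  ] w 0.0207 F [-12.2   4.1  26.4] t 44.0
clock: 44.85
tcp_pos: [0.4295, -0.1947, 0.1626]
orientation: [1.372, 1.09, -1.375]
contact_force: [0.4, -0.2, 0.2]
grip_width: 0.04
scene -156.5 knob 51 [np.float64(-162.6), np.float64(14.3), np.float64(84.0)] base 87 [np.float64(-155.6), np.float64(13.7), np.float64(33.0)]
scene -199 knob 54 [np.float64(-203.7), np.float64(12.9), np.float64(83.7)] base 107 [np.float64(-200.8), np.float64(12.9), np.float64(33.0)]
scene -241.5 knob 59 [np.float64(-246.3), np.float64(15.1), np.float64(84.6)] base 152 [np.float64(-241.4), np.float64(14.3), np.float64(33.3)]
shift [  1.2 -33.9  87.6] turn 0.0 tcp [ 0.4282 -0.1943  0.1609] jawyaw -0.227 x ax [-0.003 -0.002 -1.   ] w 0.0401 F [-0.5 -1.  -0.2] t 44.9
```

All three bases read 33 mm, so all are seated. I go to the tongue and push the tray home.

```bash
python3 -m pendant '[50,0,-17,45,0, 50,0,-18,46,0, 50,0,0,0,0, 50,50,0,0,0, 50,50,0,0,0, 50,0,0,0,0]'; python3 - <<'E'
from st import *
go(.3745,-.2755,.007,np.deg2rad(167))
E
```

```text
clock: 45.65
tcp_pos: [0.3696, -0.2722, 0.0568]
orientation: [1.369, 1.106, -1.383]
contact_force: [-0.4, 0.6, 1.2]
grip_width: 0.0499
shift [49.8  6.2  2.1] turn 0.002 tcp [ 0.3696 -0.2722  0.0568] jawyaw -0.225 x ax [-0.013  0.004 -1.   ] w 0.0499 F [-0.4  0.6  1.2] t 45.6
```

```bash
python3 -m pendant '[50,0,4,2,0, 50,25,0,0,0, 50,24,0,0,0, 50,0,0,0,0, 15,0,0,0,0, 15,0,0,0,0, 15,0,0,0,0, 15,0,0,0,0]' 60; python3 - <<'E'
from st import *
o=r.get_obs(); t=o["tcp_pos"]+.165*np.array([.225,.974,0])
go(*t,np.deg2rad(167))
E
```

```text
clock: 46.65
tcp_pos: [0.3743, -0.278, 0.013]
orientation: [1.371, 1.096, -1.381]
contact_force: [-5.7, 1.9, 11.5]
grip_width: 0.0223
shift [-4.000e-01 -1.000e-01 -1.649e+02] turn -0.001 tcp [ 0.3743 -0.278   0.013 ] jawyaw -0.228 x ax [-0.007 -0.001 -1.   ] w 0.0223 F [-5.7  1.9 11.5] t 46.6
```

```bash
python3 -m pendant '[15,0,0,-8,0, 15,0,0,-14,0, 15,0,0,-14,0, 15,0,0,-14,0, 15,0,0,-14,0, 15,0,0,-14,0, 15,0,0,-14,0, 15,0,0,-14,0, 15,0,0,-14,0, 15,0,0,-14,0, 15,0,0,-10,0, 15,0,0,-6,0, 15,0,0,0,0, 15,0,0,0,0]' 60; python3 - <<'E'
from st import *
go(.4135,-.115,.01,np.deg2rad(167))
E
```

```text
clock: 48.4
tcp_pos: [0.4095, -0.1314, 0.0129]
orientation: [1.371, 1.095, -1.378]
contact_force: [-5.6, 1.6, 15.4]
grip_width: 0.0219
shift [  2.9   0.2 -16.9] turn 0.0 tcp [ 0.4095 -0.1314  0.0129] jawyaw -0.227 x ax [-0.004 -0.001 -1.   ] w 0.0219 F [-5.6  1.6 15.4] t 48.4
```

```bash
python3 -m pendant '[15,0,0,-6,0, 15,0,0,-5,0, 15,0,0,-4,0, 15,0,0,-3,0, 15,0,0,-3,0, 15,0,0,0,0]' 60;  python3 -m pendant '[15,0,0,-3,0, 15,0,0,-3,0, 15,0,0,0,0, 15,0,0,0,0]'
```

```text
clock: 49.15
tcp_pos: [0.4139, -0.1126, 0.0129]
orientation: [1.371, 1.093, -1.38]
contact_force: [-5.6, -3.9, 15.4]
grip_width: 0.0225
clock: 49.65
tcp_pos: [0.4139, -0.1124, 0.0129]
orientation: [1.37, 1.087, -1.387]
contact_force: [-7.5, -23.6, 14.9]
grip_width: 0.0223
```

Travel was 170 mm to a firm stop, so the tray is home. I release and go to the stay knob.

```bash
python3 -m pendant '[50,0,0,1,0, 50,0,0,0,0, 50,0,0,0,0, 50,-50,0,0,0, 50,-50,0,0,0, 50,-50,0,0,0, 50,-50,0,0,0, 50,0,0,0,0]'; python3 - <<'E'
from st import *
k=np.array([.5077,.0335])
for c in ["top","scene"]:
    p,d,W=cloud(c,f"pics/{c}13.png")
    reg=(W[...,2]>.136)&(W[...,2]<.155)&(np.hypot(W[...,0]-k[0],W[...,1]-k[1])<.035)
    if reg.sum(): print(c,"knob",reg.sum(),np.round(np.median(W[reg],0),4),np.round((W[reg].min(0)+W[reg].max(0))/2,4))
    m=(p.max(-1)<60)&(W[...,2]>.015)&(W[...,2]<.035)&(np.hypot(W[...,0]-.415,W[...,1]+.111)<.05)
    w=W[m]; 
    if len(w)>20: print(c,len(w),cv2.minAreaRect((w[:,:2]*1e3).astype(np.float32)))
go(.5077,.0335,.2,np.deg2rad(4))
E
```

```text
clock: 50.65
tcp_pos: [0.4188, -0.1059, 0.2146]
orientation: [1.374, 1.09, -1.372]
contact_force: [-0.3, 0.1, -0.1]
grip_width: 0.05
top knob 59 [0.5053 0.0353 0.1433] [0.5061 0.0361 0.1425]
scene knob 37 [0.5034 0.0334 0.1415] [0.5047 0.0376 0.1407]
scene 145 ((416.446533203125, -92.20166015625), (62.1283073425293, 21.763296127319336), 77.32313537597656)
shift [  10.3   58.2 -156.1] turn -0.296 tcp [ 0.4161 -0.1056  0.2109] jawyaw -0.226 x ax [-0.005 -0.001 -1.   ] w 0.0502 F [-0.  -0.1  0.6] t 50.8
```

```bash
python3 -m pendant '[50,0,14.2,-39.3,0, 50,0,14.2,-39.3,0, 50,0,14.2,-39.3,0, 50,0,14.2,-39.3,0, 50,0,0,0,-0.15, 50,0,0,0,-0.146, 50,0,0,0,0, 50,0,0,0,0]'; python3 - <<'E'
from st import *
go(.5065,.035,.123,np.deg2rad(4))
E
```

```text
clock: 51.75
tcp_pos: [0.5062, 0.0342, 0.2092]
orientation: [1.156, 1.244, -1.166]
contact_force: [0.0, 0.7, -0.4]
grip_width: 0.0505
shift [86.2  1.  -0.8] turn -0.003 tcp [0.5062 0.0342 0.2092] jawyaw 0.066 x ax [-0.007 -0.001 -1.   ] w 0.0505 F [ 0.   0.7 -0.4] t 51.8
```

```bash
python3 -m pendant '[50,29,0.5,-0.8,0, 50,29,0,0,0, 50,28,0,0,0, 50,0,0,0,0, 15,0,0,0,0, 15,0,0,0,0, 15,0,0,0,0, 15,0,0,0,0, 15,0,0,0,0]' 40;  python3 -m pendant '[15,-9,0,1,0, 15,-9,0,2,0, 15,-9,0,2.5,0, 15,-9,0,3,0, 15,-9,0,2.5,0, 15,0,0,0,0, 15,0,0,0,0]'
python3 - <<'E'
from plan import *
o=r.get_obs(); print(o["tcp_pos"],o["joints"].round(2))
plan([1.57,1.45,1.3,1.15,1.0,.85,.7,.55,.45,.39],np.array([.5092,-.005]),np.deg2rad(77))
E
```

```text
clock: 52.88
tcp_pos: [0.5071, 0.0352, 0.1246]
orientation: [1.155, 1.244, -1.162]
contact_force: [-0.0, 0.6, 1.1]
grip_width: 0.0189
clock: 53.75
tcp_pos: [0.5075, 0.0236, 0.169]
orientation: [1.154, 1.244, -1.163]
contact_force: [-0.6, -2.9, -2.9]
grip_width: 0.0194
[0.50747186 0.02357824 0.16903993] [-0.03  0.29 -0.16  2.    0.06  0.86 -0.16]
th 1.57 y -0.2 z 0.4 turn 0.002   target [0.5073 0.0231] stay 93.8 L 172
th 1.45 y 2.0 z -3.6 turn 0.063   target [0.5091 0.0268] stay 90.2 L 169
th 1.30 y 2.9 z -5.3 turn 0.079   target [0.512  0.0321] stay 85.7 L 163
th 1.15 y 3.5 z -6.1 turn 0.080   target [0.5159 0.0379] stay 81.1 L 157
th 1.00 y 4.1 z -7.0 turn 0.080   target [0.521  0.0442] stay 76.5 L 150
th 0.85 y 4.7 z -7.8 turn 0.081   target [0.5274 0.0507] stay 71.9 L 142
th 0.70 y 5.5 z -8.6 turn 0.081   target [0.5353 0.0572] stay 67.2 L 133
th 0.55 y 6.3 z -9.3 turn 0.082   target [0.5448 0.0633] stay 62.5 L 124
th 0.45 y 4.7 z -6.6 turn 0.056   target [0.552 0.067] stay 59.3 L 117
th 0.39 y 3.0 z -4.1 turn 0.034   target [0.5566 0.069 ] stay 57.4 L 113
```

```bash
python3 -m pendant '[15,0,1,-1.8,0.032, 15,0,1,-1.8,0.032, 15,0,1.4,-2.7,0.04, 15,0,1.5,-2.6,0.04, 15,0,1.8,-3,0.04, 15,0,1.8,-3,0.04, 15,0,2,-3.5,0.04, 15,0,2,-3.5,0.04, 15,0,2.4,-3.9,0.04, 15,0,2.4,-3.9,0.04, 15,0,0,0,0, 15,0,0,0,0]'; python3 - <<'E'
from plan import *
plan([.85,.7,.55,.45,.39],np.array([.509,-.0045]),np.deg2rad(77)); print(r.get_obs()["contact_force"])
E
```

```text
clock: 55.25
tcp_pos: [0.5282, 0.0518, 0.169]
orientation: [1.433, 1.047, -1.442]
contact_force: [-1.3, -1.0, -1.9]
grip_width: 0.0196
th 0.85 y -0.7 z 0.8 turn 0.002   target [0.5272 0.0512] stay 71.9 L 142
th 0.70 y 5.5 z -8.6 turn 0.081   target [0.5351 0.0577] stay 67.2 L 133
th 0.55 y 6.3 z -9.3 turn 0.082   target [0.5446 0.0638] stay 62.5 L 124
th 0.45 y 4.7 z -6.6 turn 0.056   target [0.5518 0.0675] stay 59.3 L 117
th 0.39 y 3.0 z -4.1 turn 0.034   target [0.5564 0.0695] stay 57.4 L 113
[-1.27121465 -0.98738329 -1.87403886]
```

```bash
python3 -m pendant '[15,0,2.4,-3.9,0.041, 15,0,2.4,-3.9,0.041, 15,0,3,-4.6,0.041, 15,0,3,-4.6,0.041, 15,0,2.3,-3.3,0.028, 15,0,2.3,-3.3,0.028, 15,0,3,-4.1,0.034, 15,0,0,0,0, 15,0,0,0,0]'; python3 - <<'E'
from plan import *
plan([.39],np.array([.509,-.0045]),np.deg2rad(77)); print(r.get_obs()["contact_force"])
plan([.39],np.array([.509,-.0045]),np.deg2rad(77),phi=.175)
p,d,W=cloud("wrist"); cv2.imwrite("pics/w14.png",p[:,:,::-1])
E
```

```text
clock: 56.38
tcp_pos: [0.5568, 0.069, 0.1691]
orientation: [1.61, 0.886, -1.619]
contact_force: [-0.9, -0.4, -2.3]
grip_width: 0.0193
th 0.39 y -0.6 z -0.3 turn 0.001   target [0.5564 0.0695] stay 57.4 L 113
[-0.86034352 -0.35186347 -2.26518664]
th 0.39 y -0.6 z -3.0 turn 0.001   target [0.5579 0.0719] stay 57.4 L 113
```

View pics/w14.png

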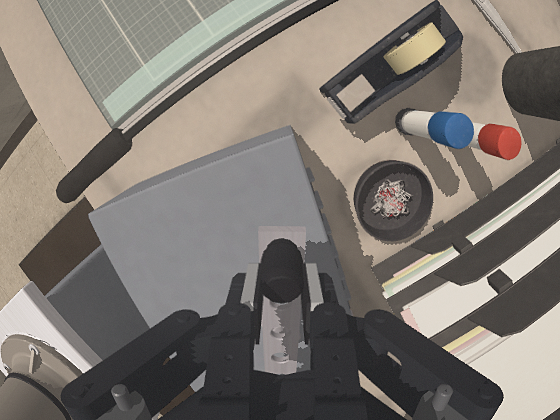

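The wrist picture shows the knob held at (282,270) with the camera on the far side, so the holes are hidden. I lower step by step and watch the force.

```bash
python3 -m pendant '[15,9,-0.3,-3,0, 15,8,-0.3,-2.8,0, 15,0,0,0,0, 15,0,0,0,0]'; python3 - <<'E'
from plan import *
for ph in (.133,.06,0): plan([.39],np.array([.509,-.0045]),np.deg2rad(77),phi=ph)
E
python3 -m pendant '[15,6,0,-1.5,0, 15,6,0,-1.2,0, 15,0,0,0,0, 15,0,0,0,0]'
```

```text
clock: 56.92
tcp_pos: [0.5593, 0.0738, 0.152]
orientation: [1.61, 0.886, -1.62]
contact_force: [-0.3, -1.4, -0.1]
grip_width: 0.0191
th 0.39 y -0.1 z -0.3 turn 0.001   target [0.5593 0.0741] stay 57.4 L 113
th 0.39 y -0.1 z -4.0 turn 0.001   target [0.5614 0.0773] stay 57.4 L 113
th 0.39 y -0.1 z -6.2 turn 0.001   target [0.5626 0.0791] stay 57.4 L 113
clock: 57.42
tcp_pos: [0.5608, 0.0762, 0.14]
orientation: [1.61, 0.886, -1.619]
contact_force: [-0.3, 0.6, 0.3]
grip_width: 0.0191
```

The hole has passed the pin tip without resistance. I lower the rest and release.

```bash
python3 -m pendant '[15,5,0,-1.2,0, 15,5,0,-1,0, 15,5,0,-0.8,0, 15,0,0,0,0, 15,0,0,0,0]'; python3 -m pendant '[45,0,0,0,0, 45,0,0,0,0, 45,0,0,0,0, 45,0,0,0,0]';  python3 -m pendant '[45,-40,0,0,0, 45,-40,0,0,0, 45,-40,0,0,0, 45,0,-40,0,0, 45,0,-40,0,0, 45,0,-40,0,0, 45,0,-40,0,0,45,0,0,0,0]'; python3 - <<'E'
from plan import *
k=np.array([.5626,.0791]);pin=np.array([.509,-.0045])
for c in ["top","scene"]:
    p,d,W=cloud(c,f"pics/{c}15.png")
    reg=(W[...,2]>.136)&(W[...,2]<.17)&(np.hypot(W[...,0]-k[0],W[...,1]-k[1])<.03)
    if reg.sum(): print(c,"knob",reg.sum(),np.round((W[reg].min(0)+W[reg].max(0))/2,4),"top z",np.percentile(W[reg][:,2],90).round(4))
    reg=(np.hypot(W[...,0]-pin[0],W[...,1]-pin[1])<.02)&(W[...,2]>.1185)
    print("pin",reg.sum(),np.round(np.nanmedian(W[reg],0),4))
a=cv2.imread("pics/top15.png")[150:290,130:340]; b=cv2.imread("pics/scene15.png")[130:270,170:310]
cv2.imwrite("pics/fin.png",np.hstack([cv2.resize(a,(450,300),interpolation=3),cv2.resize(b,(300,300),interpolation=3)]))
go(.5,.2,.3)
E
```

```text
clock: 58.05
tcp_pos: [0.5623, 0.0786, 0.1251]
orientation: [1.611, 0.886, -1.619]
contact_force: [1.0, 0.1, 1.3]
grip_width: 0.0193
clock: 58.55
tcp_pos: [0.562, 0.0786, 0.1249]
orientation: [1.61, 0.886, -1.62]
contact_force: [-0.7, -0.0, -0.3]
grip_width: 0.045
clock: 59.55
tcp_pos: [0.4257, 0.1666, 0.2458]
orientation: [1.607, 0.889, -1.617]
contact_force: [0.9, 0.4, 0.8]
grip_width: 0.0454
top knob 55 [0.5621 0.079  0.1434] top z 0.1469
pin 13 [ 0.5099 -0.0034  0.1226]
scene knob 30 [0.5613 0.0794 0.1406] top z 0.1447
pin 8 [ 0.5084 -0.0036  0.1213]
shift [-54.6  41.5 -68.1] turn None tcp [0.4282 0.1648 0.2458] jawyaw -0.568 x ax [-0.004 -0.001 -1.   ] w 0.0449 F [ 0.3  0.3 -0.3] t 59.6
```

View pics/fin.png

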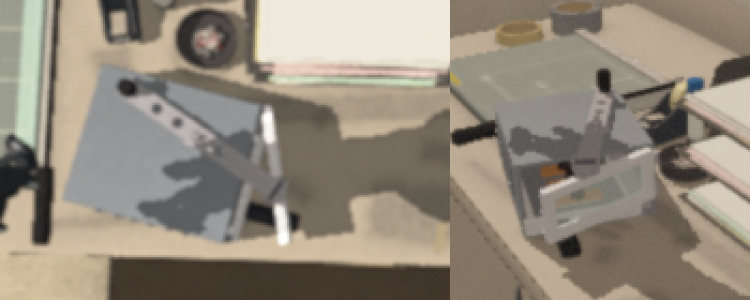

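The final picture shows the door ajar at (275,180) on the left and the stay level, with two holes visible between the pin and the knob. The tray is in and the stamps show behind the glass. The measured knob-to-pin distance is 98 mm against 99 mm expected for hole 2. I hand in.

```bash
python3 -c "
from bench import r
print(r.hand_in())"
```

```text
the job is handed in; nothing more can be done
None
```

The job is done and handed in after about 60 s of robot time. I opened the door with the stay and pinned it at hole 4, pulled the tray to its stop, and seated all three stamps. Then I pushed the tray home and re-pinned the stay at hole 2.

**Last checks**
- **Stay:** the knob top is at 0.145–0.147 m, so the stay is level. Knob to pin is about 98 mm, against 99 mm expected for hole 2. Two free holes show between the pin and the knob.
- **Tray:** it travelled 170 mm from its out stop to a firm stop, so it is home.
- **Stamps:** before the push, all three bases were at the seated height (33 mm) and about 2 mm or less from the pocket centres. Afterwards I could only glimpse a stamp through the glass, so I did not measure them again.
- **Bystanders:** no move came near the stamp pad, the clip dish or the tape dispenser, but I did not measure them again at the end.

**Disagreements**
- **Tray:** the pull-out travel measured only about 160 mm. The tray had probably started a few millimetres open, because the tongue now sits about 7 mm farther in than at the start.
- **Stamp forces:** two of the stamps went down with 22–26 N on the tool. Their heights afterwards were right.

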